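# Load the cassette drying carriage

## Robot

A 6-joint arm with a two-finger parallel gripper is mounted at the origin on the work surface. World frame = base frame: x ahead of the robot, y to its left, z up, the work surface at z = 0. Lengths are in mm, angles in degrees, forces in N, time in s.
With the tool pointing down it reaches from about 425 to 950 mm from the base axis. Payload 3.5 kg.
Tool frame: the origin (TCP) lies midway between the tips of the shut fingers; the grasp point (between the pads) lies 19 mm behind it; z points along the fingers, y is the line along which they close (so a half turn about z gives the same grasp; the last joint's range is limited). The gripper opens to 85 mm and grips with 20 to 120 N. Pads are 22 mm wide; open, the fingers measure 114 mm over their backs; the gripper's body (76 mm by 85 mm) begins 54 mm behind the grasp point. The pads swing forward as they close: fully open they stand 13 mm farther back than shut.
Start: joints at [-82.219, 16.404, 90.338, -0, 73.258, -8.594], TCP at [190.324, -647.598, 231.325] pointing down, gripper open.
Joint ranges: [-158.93, 158.93], [-51.34, 127.21], [12.03, 142.37], [-87.48, 267.48], [13.55, 161.25], [-162.69, 162.69]. Speed limits (degrees/s): [159.86, 159.86, 180, 180, 180, 180].

## Interface

Orientations are given as [roll, pitch, yaw] about the fixed x, y, z axes, in that order (R = Rz(yaw) Ry(pitch) Rx(roll)).
In Python, from bench import manip gives the robot as it stands.
- The arm moves only by the tool send_rows, never from a script. Its argument "motion" is a list of rows, each an object with "claw": the closure, from -1 (fully open) to 1 (shut); "delta_pos": the shift along the tool's x, y, z normalised to -1 to 1, where 1 is 0.5 m, a list of three; "roll": the turn about the tool's z normalised to -1 to 1, where 1 is pi/4 rad. A call has 1 to 10 rows; each row is the pose to reach, as a shift and turn from the pose commanded when the call began, along the tool's axes at that moment; what a row does not reach only later rows make up. A row lasts 1/8 s, in which the tool goes at most 62.5 mm and 10.7 degrees, less where a joint would pass 70% of its speed; a pose out of reach is approached as far as the arm can. A call with a number of a shift or a turn outside -1 to 1 is refused whole. A call with a gripper value outside its range is refused whole. The fingers move at their own pace and stop on an object; "newtons" is the grip in N (left out, the last holds). Time passes only in rows, so rows that repeat a pose let the fingers close. It gives the time, the measured TCP pose, the force, the opening and the grip force at its end, in the units of the state.
- manip.read_state(): the state, without advancing time (a new reading comes with each control period).
- manip.read_camera(name): name is "side" or "top" or "wrist"; returns a dict with "color" (420x560x3 uint8, red, green, blue), "fx", "fy", "cx", "cy" (pixels), "world_to_cam" (4x4, takes a point from world to camera coordinates); the wrist camera has in their place "hand_eye" (4x4, takes a point from camera to tool coordinates, whose origin is the TCP and whose axes are the flange's). Camera axes: x right, y down, z forward; pixel columns grow to the right and rows downward; lengths in mm; the calibration is good to about 2 mm. A picture is of the moment at which its call begins: read the wrist's pose just before it. There is no depth.
- manip.finish_job(): hands the job in; it is judged then, once.
Trained networks look in a picture, given as the dict that the camera call returned (one of the last four; its "shot" number tells which), for a name from the list of things; names that differ only in an ending like _2 or _b are one class to them, and where a whole thing is asked for, a point or a joint stands for the part that bears it (a point fixed in the world has none). Each returns a list of dicts, best first, with "p" (0 to 1); they miss things now and then, are a little off and sometimes report something else, mostly with a low value. They report only what shows in the picture. A call takes as long as a camera call. They do not tell look-alikes from the thing itself.
- manip.find_in(picture, query): "location" ([x, y, z] in mm, in world coordinates, good to about 4 mm: the middle of the surface that is visible of it).
- manip.cut_out(picture, query): "pixels" (420x560 bool, what is visible of it).
The state is a dict: "clock": time; "joint_pos": joint angles; "dq": joint speeds; "joint_efforts": joint torques, N m; "tcp_pos": TCP position; "ee_rot": TCP orientation; "wrist_force": force on the tool from outside, world axes, zero at the start; "moment": the same for the moment, N m; "gripper_width": finger opening in mm; "finger_force": force on a finger pad.
Only numpy, scipy, OpenCV 4.12 (cv2) and the standard library are available. Lean on these libraries where they do the work, as an engineer would, in place of code of your own. Each camera call takes 0.05 s, during which the arm holds its last target. There are 200 camera calls.

## Task

Move the white specimen pot out of the drying station's loading bay and stand it upright in the blue tray; then flip the red cam lever to free the carriage, slide the carriage all the way to the loading end and lock it there. With it locked, hang every cassette carrier that is present on the carriage's posts by its eye, one to a post and lying flat on the deck, then free the carriage, slide it all the way back over the extraction slots and lock it again. Leave the other things on the bench where they are.

Things in the scene. Friction and masses are not known exactly. Their poses are not given: they have to be found in the camera images.
- station: Fixed drying station: steel base plate 150 (x) by 520 (y), 8 thick; its +y half has dark extraction slots, its -y half is the loading bay. Origin: centre of the underside; y is the carriage's line of travel. A grey lever housing (45 by 50, 34 high) stands at its -x side, mid-length. With the carriage home, the deck's centre is 110 mm to the +y side of this origin
- carriage (a joint): Travel of the aluminium carriage, m: 0 = fully home over the slots, 0.220 = fully at the loading end (it moves along the station's -y); hard stops at both ends. Friction about 2 N plus drag; blocked while the lever is locked. Deck 120 (x) by 236 (y), underside 12 and top 28 mm above the bench; a dark lock bar on its -x edge rises to 55
- carriage_grip (a point): Grip point, 15 mm below the top, of the black upright handle of the carriage (cylinder 24 mm in diameter, from 28 to 85 mm above the bench), 150 mm to the -y side of the deck's centre. Moves with the carriage
- lever (a joint): Angle of the cam lever, rad: 0 = locked (leaning low towards the robot, station's -x), 1.3 = free (upright, leaning slightly to the carriage). Below about 1.0 its lobe still blocks the carriage. It reaches 0 only with the carriage within 3 mm of either end of its travel; between, the lobe lands on the lock bar. Stiff (2 N at the knob), stays where left
- lever_knob (a point): Centre of the red ball knob, 26 mm in diameter, 60 mm from the pivot on a 10 mm stem. The pivot lies 95 mm along -x and 45 mm up from the station's origin, its axis along the station's y. From the pivot the knob lies 60*sin(angle - 1.0) mm along the station's x and 60*cos(angle - 1.0) mm up
- post1 (a point): Foot of post 1 of the three on the carriage, at deck level (28 mm above the bench). The post is a steel pin 10 mm in diameter, standing 42 mm above the deck with a tapered tip; the posts are in a row along y, 72 mm apart, 25 mm to the +x side of the deck's centre line. The frame is parallel to the station's
- post2 (a point): Foot of post 2 of the three on the carriage, at deck level (28 mm above the bench). The post is a steel pin 10 mm in diameter, standing 42 mm above the deck with a tapered tip; the posts are in a row along y, 72 mm apart, 25 mm to the +x side of the deck's centre line. The frame is parallel to the station's
- post3 (a point): Foot of post 3 of the three on the carriage, at deck level (28 mm above the bench). The post is a steel pin 10 mm in diameter, standing 42 mm above the deck with a tapered tip; the posts are in a row along y, 72 mm apart, 25 mm to the +x side of the deck's centre line. The frame is parallel to the station's
- carrier1: Cassette carrier (yellow): steel plate 75 long (x), 34 wide, 6 thick, with a round eye 21 mm in diameter near its +x end; on it stands a coloured tissue cassette, the grip: 30 long (x), 10 wide (y), top 46 above the underside, centred 14 mm to the -x side of the origin. Origin: centre of the underside, z up. About 70 g. May be absent
- carrier2: Cassette carrier (green): steel plate 75 long (x), 34 wide, 6 thick, with a round eye 21 mm in diameter near its +x end; on it stands a coloured tissue cassette, the grip: 30 long (x), 10 wide (y), top 46 above the underside, centred 14 mm to the -x side of the origin. Origin: centre of the underside, z up. About 70 g. May be absent
- carrier3: Cassette carrier (blue): steel plate 75 long (x), 34 wide, 6 thick, with a round eye 21 mm in diameter near its +x end; on it stands a coloured tissue cassette, the grip: 30 long (x), 10 wide (y), top 46 above the underside, centred 14 mm to the -x side of the origin. Origin: centre of the underside, z up. About 70 g. May be absent
- carrier4: Cassette carrier (orange): steel plate 75 long (x), 34 wide, 6 thick, with a round eye 21 mm in diameter near its +x end; on it stands a coloured tissue cassette, the grip: 30 long (x), 10 wide (y), top 46 above the underside, centred 14 mm to the -x side of the origin. Origin: centre of the underside, z up. About 70 g. May be absent
- carrier1_eye (a point): Centre of that carrier's eye, on the plate's underside, 20 mm to the +x side of its origin
- carrier2_eye (a point): Centre of that carrier's eye, on the plate's underside, 20 mm to the +x side of its origin
- carrier3_eye (a point): Centre of that carrier's eye, on the plate's underside, 20 mm to the +x side of its origin
- carrier4_eye (a point): Centre of that carrier's eye, on the plate's underside, 20 mm to the +x side of its origin
- pot: White closed specimen pot, a straight cylinder 54 mm in diameter and 65 high, about 150 g, standing on the station's base plate in the loading bay. Origin: centre of its underside, z up
- tray: Fixed blue tray, 130 by 130 mm, walls 4 thick and 16 high, floor 4 or 5 mm thick. Origin: centre of its underside
- reagent: Bystander: amber jar with a red cap, 48 mm in diameter, 75 high. Origin: underside
- forceps: Bystander: steel forceps lying flat, 140 mm long
- stain_box: Bystander: grey box 45 by 35 by 80 high. Origin: underside
- wash_bottle: Bystander: white bottle with a red cap, 60 mm in diameter, 150 high. Origin: underside
- ink_jar: Bystander: low blue jar with a black cap, 44 mm in diameter, 45 high. Origin: underside
- dish: Bystander: steel bowl, 70 mm in diameter, 30 high. Origin: underside
Things that resemble listed ones, but are neither listed nor needed, are in the scene too. What is shaped like the pot but pink or yellow is not meant.

How it is judged (in metres and radians):
On the way, in this order (a step that is already met when the one before it is completed fails the run):
1. the specimen pot stands upright in the blue tray (x of pot in the frame of tray between -0.045 and 0.045 m and y of pot in the frame of tray between -0.045 and 0.045 m and z of pot in the frame of tray below 0.012 m and angle between pot's own z axis and vertical below 0.15 rad), for 0.2 s.
2. the carriage is at the loading end and locked (value of joint carriage above 0.214 m and value of joint lever below 0.2 rad), for 0.2 s.
3. with the carriage locked at the loading end, every carrier present hangs on a post, flat on the deck and let go (all of step 2 and ((horizontal distance between carrier1_eye and post1 below 0.009 m and z of carrier1_eye in the frame of post1 below 0.006 m) or (horizontal distance between carrier1_eye and post2 below 0.009 m and z of carrier1_eye in the frame of post2 below 0.006 m) or (horizontal distance between carrier1_eye and post3 below 0.009 m and z of carrier1_eye in the frame of post3 below 0.006 m)) and angle between each of carrier1, carrier2, carrier3, carrier4's own z axis and vertical below 0.12 rad and ((horizontal distance between carrier2_eye and post1 below 0.009 m and z of carrier2_eye in the frame of post1 below 0.006 m) or (horizontal distance between carrier2_eye and post2 below 0.009 m and z of carrier2_eye in the frame of post2 below 0.006 m) or (horizontal distance between carrier2_eye and post3 below 0.009 m and z of carrier2_eye in the frame of post3 below 0.006 m)) and ((horizontal distance between carrier3_eye and post1 below 0.009 m and z of carrier3_eye in the frame of post1 below 0.006 m) or (horizontal distance between carrier3_eye and post2 below 0.009 m and z of carrier3_eye in the frame of post2 below 0.006 m) or (horizontal distance between carrier3_eye and post3 below 0.009 m and z of carrier3_eye in the frame of post3 below 0.006 m)) and ((horizontal distance between carrier4_eye and post1 below 0.009 m and z of carrier4_eye in the frame of post1 below 0.006 m) or (horizontal distance between carrier4_eye and post2 below 0.009 m and z of carrier4_eye in the frame of post2 below 0.006 m) or (horizontal distance between carrier4_eye and post3 below 0.009 m and z of carrier4_eye in the frame of post3 below 0.006 m)) and contact force between each of carrier1, carrier2, carrier3, carrier4 and the fingers below 0.3 N), for 0.2 s.
4. the carriage is home over the extraction slots and locked (value of joint carriage below 0.006 m and value of joint lever below 0.2 rad), for 0.2 s.
At the end, for the whole second after the job is handed in: Carriage home (within 6 mm), lever locked (under 0.2 rad); each carrier present at rest on its own post (eye within 9 mm of it), flat on the deck (within 6 mm and 0.12 rad); pot upright on the floor of the tray, within 45 mm of its centre along each side (all of step 1 and all of step 4 and ((horizontal distance between carrier1_eye and post1 below 0.009 m and z of carrier1_eye in the frame of post1 below 0.006 m) or (horizontal distance between carrier1_eye and post2 below 0.009 m and z of carrier1_eye in the frame of post2 below 0.006 m) or (horizontal distance between carrier1_eye and post3 below 0.009 m and z of carrier1_eye in the frame of post3 below 0.006 m)) and angle between each of carrier1, carrier2, carrier3, carrier4's own z axis and vertical below 0.12 rad and ((horizontal distance between carrier2_eye and post1 below 0.009 m and z of carrier2_eye in the frame of post1 below 0.006 m) or (horizontal distance between carrier2_eye and post2 below 0.009 m and z of carrier2_eye in the frame of post2 below 0.006 m) or (horizontal distance between carrier2_eye and post3 below 0.009 m and z of carrier2_eye in the frame of post3 below 0.006 m)) and ((horizontal distance between carrier3_eye and post1 below 0.009 m and z of carrier3_eye in the frame of post1 below 0.006 m) or (horizontal distance between carrier3_eye and post2 below 0.009 m and z of carrier3_eye in the frame of post2 below 0.006 m) or (horizontal distance between carrier3_eye and post3 below 0.009 m and z of carrier3_eye in the frame of post3 below 0.006 m)) and ((horizontal distance between carrier4_eye and post1 below 0.009 m and z of carrier4_eye in the frame of post1 below 0.006 m) or (horizontal distance between carrier4_eye and post2 below 0.009 m and z of carrier4_eye in the frame of post2 below 0.006 m) or (horizontal distance between carrier4_eye and post3 below 0.009 m and z of carrier4_eye in the frame of post3 below 0.006 m)) and linear speed of each of carrier1, carrier2, carrier3, carrier4 below 0.02 m/s); the robot touches nothing.
It fails at once if one of the bystanders is moved more than 40 mm (distance of any of reagent, forceps, stain_box, wash_bottle, ink_jar, dish from where it was at the start of the episode above 0.04 m).
Of carrier1, carrier2, carrier3, carrier4 only 2 to 3 are there at a start; the rules pass over those that are not, and their reading is None.
At some moment in a run one of carrier1, carrier2, carrier3, carrier4 may be knocked a few centimetres aside while the robot is not near it.
Once in a run the grip may slacken for a moment while it holds something.
It also fails if it takes over 210 s, if anything falls off the work surface, if the arm or the gripper's body presses on something with over 40 N, if the wrist force passes 120 N, or if a joint passes its speed limit or range.

## Working session

There is one attempt and no reset: what is moved stays moved. The work goes in short steps, Python scripts to look and compute and a tool call to move; the robot and the scene stay as the last step left them, time stands still between calls to the robot, and variables do not carry over. Pictures are saved under pics/ and viewed, at most 14 in all, crops included, and the job is handed in when it is done.

Besides the shell and the picture viewer there is one more tool, called as name(argument=value, ...) on one line, values as JSON. send_rows: Moves the arm, as the interface text tells. Scaled input: -1 to 1 covers 0.5 m each way for a shift and pi/4 rad each way for a turn. Its arguments: {"type":"object","properties":{"motion":{"type":"array"},"newtons":{"type":"number"}},"required":["motion"]}

```bash
mkdir -p pics; ls; cat > h.py <<'E'
import numpy as np, cv2
from bench import manip as m
from scipy.spatial.transform import Rotation as R
def save(p,n): cv2.imwrite(f'pics/{n}.png',cv2.cvtColor(p['color'],cv2.COLOR_RGB2BGR))
def T_cam(p,s=None):
    if 'world_to_cam' in p: return np.linalg.inv(np.array(p['world_to_cam']))
    T=np.eye(4);T[:3,:3]=R.from_euler('xyz',s['ee_rot'],degrees=True).as_matrix();T[:3,3]=s['tcp_pos']
    return T@np.array(p['hand_eye'])
def ray(p,uv,z,s=None):
    T=T_cam(p,s);d=T[:3,:3]@np.array([(uv[0]-p['cx'])/p['fx'],(uv[1]-p['cy'])/p['fy'],1])
    return T[:3,3]+d*(z-T[2,3])/d[2]
def proj(p,X,s=None):
    c=np.linalg.inv(T_cam(p,s))@np.append(X,1);return np.array([p['fx']*c[0]/c[2]+p['cx'],p['fy']*c[1]/c[2]+p['cy']])
E
python3 - <<'E'
from h import *
s=m.read_state();print(s)
names="station carriage_grip lever_knob post1 carrier1 carrier2 carrier3 carrier4 pot tray reagent forceps stain_box wash_bottle ink_jar dish".split()
for c in ("top","side"):
    p=m.read_camera(c);save(p,c+'0');print(c,p['fx'],p['cx'],p['cy'],np.round(p['world_to_cam'],3).tolist())
    for n in names:
        print(n,[(np.round(d['location']).tolist(),round(d['p'],2)) for d in m.find_in(p,n)[:5]])
E
```

```text
pics
{'clock': 0.0, 'joint_pos': array([-8.22199529e+01,  1.64560247e+01,  9.04239586e+01,  2.31828618e-03,
        7.32593530e+01, -8.59617324e+00]), 'dq': array([-0.14247061,  0.14446182, -0.09238077, -0.08869129, -0.07397705,
        0.05198144]), 'joint_efforts': array([ 2.15266400e-04, -4.05976760e+01, -2.92624140e+01, -1.31689303e-04,
        5.82674460e-03,  3.88209529e-06]), 'tcp_pos': array([ 190.23758323, -646.94129636,  229.9062457 ]), 'ee_rot': array([-1.79862560e+02, -2.30199674e-02,  1.63755223e+01]), 'wrist_force': array([0.09807254, 0.58861333, 0.66307319]), 'moment': array([ 0.00963382, -0.01915953,  0.00347237]), 'finger_force': 0.0, 'gripper_width': 85.19628616077203}
top 547.00823970529 293.3000195538377 218.1079921648975 [[-0.005, -1.0, 0.02, -15.645], [-0.997, 0.003, -0.082, 549.266], [0.082, -0.02, -0.996, 1384.283], [0.0, 0.0, 0.0, 1.0]]
station [([601.0, 11.0, 22.0], 0.72), ([358.0, -165.0, 18.0], 0.66)]
carriage_grip [([597.0, 102.0, 32.0], 0.76)]
lever_knob [([478.0, -1.0, 72.0], 0.66)]
post1 [([601.0, 98.0, 29.0], 0.98)]
carrier1 [([483.0, 368.0, 5.0], 0.7
[... 1695 characters left out ...]
[481.0, 365.0, 4.0], 0.58), ([478.0, -360.0, 4.0], 0.49), ([482.0, -1.0, 67.0], 0.22)]
carrier4 [([457.0, 232.0, 6.0], 0.66), ([461.0, -177.0, 5.0], 0.59), ([481.0, 365.0, 4.0], 0.58), ([478.0, -360.0, 4.0], 0.49), ([482.0, -1.0, 67.0], 0.22)]
pot [([691.0, -323.0, 65.0], 0.82), ([607.0, -169.0, 67.0], 0.67), ([615.0, -365.0, 67.0], 0.63)]
tray [([479.0, -364.0, 2.0], 0.87)]
reagent [([612.0, 408.0, 44.0], 0.73)]
forceps [([676.0, -444.0, 7.0], 0.63)]
stain_box [([754.0, 74.0, 54.0], 0.89), ([597.0, -36.0, 11.0], 0.22)]
wash_bottle [([684.0, 316.0, 76.0], 0.82)]
ink_jar [([367.0, 74.0, 33.0], 0.57), ([483.0, -4.0, 69.0], 0.2)]
dish [([360.0, -150.0, 16.0], 0.77), ([598.0, 72.0, 26.0], 0.71)]
```

View pics/top0.png

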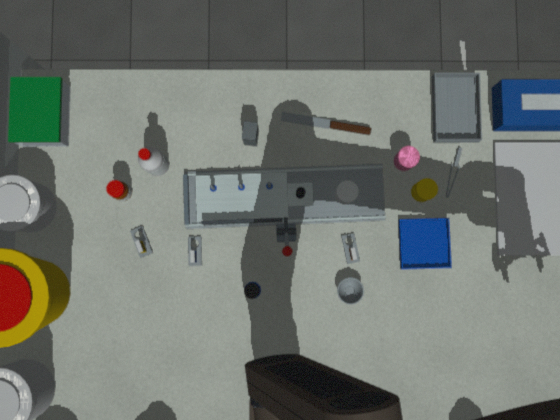

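View pics/side0.png

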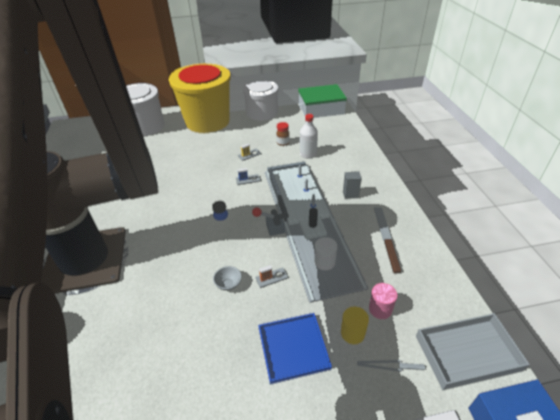

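The top view shows the white pot at about (347,190) in the station's loading bay. Three carriers are present: yellow (142,240), blue (195,249) and orange (350,247). The tray is at (425,242), the handle at (300,193) and the knob at (287,251).

```bash
cat >> h.py <<'E'
def quad(p,n,z,s=None,k=0):
    "min-area rect of mask, corners cast to height z"
    r=m.cut_out(p,n)[k]; mk=r['pixels'].astype(np.uint8)
    pts=np.argwhere(mk)[:,::-1].astype(np.float32)
    w=np.array([ray(p,q,z,s)[:2] for q in pts]).astype(np.float32)
    (c,sz,a)=cv2.minAreaRect(w); return np.round(c,1),np.round(sz,1),round(a,1),round(r['p'],2),len(pts),np.round(pts.mean(0),1)
def mv(tgt,yaw):
    s=m.read_state();Rm=R.from_euler('xyz',s['ee_rot'],degrees=True).as_matrix()
    d=Rm.T@(np.array(tgt)-s['tcp_pos'])/500
    dy=(yaw-s['ee_rot'][2]+180)%360-180
    return np.round(d,4).tolist(),'roll',round(-dy/45,3),'pos',np.round(s['tcp_pos'],1),np.round(s['ee_rot'],1)
E
python3 - <<'E'
from h import *
p=m.read_camera('top')
print('tray',quad(p,'tray',8))
for k in range(min(2,len(m.cut_out(p,'tray')))): print(quad(p,'tray',12,None,k))
print('station',quad(p,'station',8))
for k in range(3): print('car',quad(p,'carrier1',6,None,k))
for k in range(3): print('pot',quad(p,'pot',65,None,k))
print('knob',quad(p,'lever_knob',70)); print('grip',quad(p,'carriage_grip',28));print('post',quad(p,'post1',28))
q=m.read_camera('wrist');print(np.round(q['hand_eye'],3).tolist(),q['fx'],q['cx'],q['cy'])
for c in [(184,170),(384,166),(385,217),(185,227)]: print(ray(p,c,8))
for t,y in [((606,-155,230),0),((606,-155,230),90)]: print(mv(t,y))
E
```

```text
tray (array([ 483.2, -361. ]), array([130.7, 136.4]), 1.4, 0.91, 2588, array([424.8, 243.6], dtype=float32))
(array([ 483.1, -359.9]), array([130.4, 136. ]), 1.4, 0.91, 2588, array([424.8, 243.6], dtype=float32))
(array([ 361.1, -163.6]), array([66.8, 65.5]), 44.3, 0.74, 562, array([350.3, 291.1], dtype=float32))
station (array([570. ,   4.3]), array([230.9, 522.2]), 2.7, 0.63, 11351, array([281.1, 197.7], dtype=float32))
car (array([ 470.3, -166.8]), array([69.8, 30.1]), 9.6, 0.79, 230, array([351.2, 251.5], dtype=float32))
car (array([466.3, 237.2]), array([72.5, 33.5]), 0.5, 0.73, 313, array([194.7, 252.3], dtype=float32))
car (array([490.4, 373.7]), array([76.8, 34.9]), 20.8, 0.56, 354, array([141.8, 242.6], dtype=float32))
pot (array([ 696., -304.]), array([53.5, 72.9]), 44.5, 0.8, 516, array([406.4, 158.2], dtype=float32))
pot (array([ 614.6, -347. ]), array([53.9, 68.6]), 26.2, 0.78, 490, array([424.2, 190.4], dtype=float32))
pot (array([ 611.1, -149.7]), array([53.2, 61. ]), 44.6, 0.74, 427, array([346.3, 192.2], dtype=float32))
knob (array([498.5,  -1.1]), array([24.7, 94.2]
[... 170 characters left out ...]
(array([601.6,  82.3]), array([134.8, 301.3]), 1.5, 0.89, 5191, array([248.4, 198. ], dtype=float32))
[[0.002, -0.953, -0.303, 76.575], [1.0, 0.002, -0.0, -0.894], [0.001, -0.303, 0.953, -143.01], [0.0, 0.0, 0.0, 1.0]] 315.4447720805532 281.9986619661983 212.00175136565596
[677.22814559 266.19945035   8.        ]
[ 687.02240763 -257.36240652    8.        ]
[ 552.49931161 -257.47401153    8.        ]
[528.27642691 261.93724044   8.        ]
([1.0753, -0.7109, 0.0027], 'roll', np.float64(0.364), 'pos', array([ 190.3, -647.6,  231.3]), array([-180. ,   -0. ,   16.4]))
([1.0753, -0.7109, 0.0027], 'roll', np.float64(-1.636), 'pos', array([ 190.3, -647.6,  231.3]), array([-180. ,   -0. ,   16.4]))
```

send_rows(motion=[{"claw": -1, "delta_pos": [0.538, -0.355, 0], "roll": 0}, {"claw": -1, "delta_pos": [0.538, -0.355, 0], "roll": 0}, {"claw": -1, "delta_pos": [0.538, -0.355, 0], "roll": 0}, {"claw": -1, "delta_pos": [0.538, -0.355, 0], "roll": 0}, {"claw": -1, "delta_pos": [0.538, -0.355, 0], "roll": 0}, {"claw": -1, "delta_pos": [0.538, -0.355, 0], "roll": 0}])

```text
clock: 3.25
tcp_pos: [400.3, -398.6, 231.6]
ee_rot: [180.0, -0.0, 16.6]
wrist_force: [-0.4, 0.4, 0.2]
gripper_width: 85.2
finger_force: 0.0
```

send_rows(motion=[{"claw": -1, "delta_pos": [0.538, -0.355, 0], "roll": 0.364}, {"claw": -1, "delta_pos": [0.538, -0.355, 0], "roll": 0.364}, {"claw": -1, "delta_pos": [0.538, -0.355, 0], "roll": 0.364}, {"claw": -1, "delta_pos": [0.538, -0.355, 0], "roll": 0.364}, {"claw": -1, "delta_pos": [0.538, -0.355, 0], "roll": 0.364}, {"claw": -1, "delta_pos": [0.538, -0.355, 0], "roll": 0.364}, {"claw": -1, "delta_pos": [0.538, -0.355, 0], "roll": 0.364}, {"claw": -1, "delta_pos": [0.538, -0.355, 0], "roll": 0.364}])

```text
clock: 4.25
tcp_pos: [605.6, -157.0, 231.2]
ee_rot: [180.0, 0.0, -0.1]
wrist_force: [-0.4, 0.4, -0.0]
gripper_width: 85.7
finger_force: 0.0
```

```bash
python3 - <<'E'
from h import *
s=m.read_state();print(s['clock'],s['tcp_pos'],s['ee_rot'],s['joint_pos'].round(1))
q=m.read_camera('wrist');save(q,'w1')
for n in ('pot','tray','carrier4','carriage_grip','lever_knob'):
    print(n,[(np.round(d['location']).tolist(),round(d['p'],2)) for d in m.find_in(q,n)[:3]])
print(quad(q,'pot',73,s))
E
```

```text
4.25 [ 605.64267505 -156.992587    231.19724788] [ 1.79973540e+02  3.55082677e-02 -1.10542164e-01] [-23.8  10.3  97.6  -0.   72.1  66.3]
pot [([616.0, -154.0, 76.0], 0.98), ([622.0, -344.0, 62.0], 0.8), ([700.0, -298.0, 66.0], 0.58)]
tray [([497.0, -378.0, 1.0], 0.56), ([600.0, 64.0, 29.0], 0.36)]
carrier4 [([469.0, -163.0, 10.0], 0.97), ([441.0, 221.0, 4.0], 0.58)]
carriage_grip [([602.0, 64.0, 26.0], 0.71)]
lever_knob [([523.0, 3.0, 55.0], 0.59)]
(array([ 622.7, -334. ]), array([82.3, 53.3]), 72.8, 0.91, 3763, array([466.6, 175.5], dtype=float32))
```

View pics/w1.png

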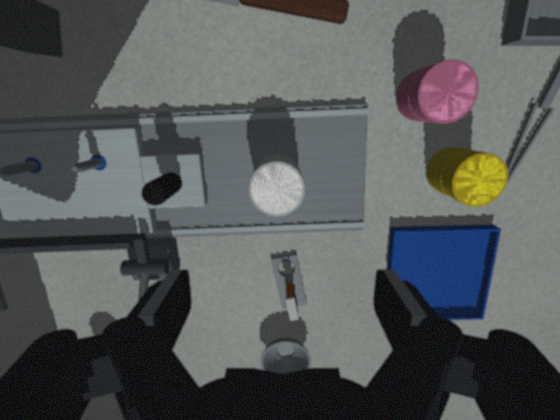

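The wrist view shows the pot's top at (277,189), the handle's top near (170,182), the tray centred at (442,270) and the orange carrier at (288,280). Post feet are around (35,165) and (98,162).

```bash
python3 - <<'E'
from h import *
s=m.read_state();q=m.read_camera('wrist')
g=cv2.cvtColor(q['color'],cv2.COLOR_RGB2GRAY)
c=cv2.HoughCircles(g[150:230,230:320],cv2.HOUGH_GRADIENT,1,50,param1=80,param2=15,minRadius=22,maxRadius=34)
print('circ',c)
print('pot',ray(q,(277,189),73,s))
print('tray corners',[ray(q,u,16,s).round(0)[:2].tolist() for u in [(391,229),(499,227),(487,319)]])
print('tray',ray(q,(443,272),8,s))
for u in [(0,124),(100,120),(367,107),(362,228),(200,234)]: print(u,ray(q,u,8,s).round(1))
for u in [(173,182)]: print('handle top',ray(q,u,85,s).round(1))
for k in range(3): print(quad(q,'pot',73,s,k))
import cv2
e=cv2.Canny(g,60,150)
l=cv2.HoughLinesP(e,1,np.pi/720,60,minLineLength=90,maxLineGap=12)
for x in l[:,0]:
    a=ray(q,x[:2],8,s);b=ray(q,x[2:],8,s);print(x,a[:2].round(),b[:2].round(),round(float(np.degrees(np.arctan2(-(b-a)[0],(b-a)[1]))),2))
E
```

```text
circ [[[48.5 39.5 26.3]]]
pot [ 610.37698543 -150.46371176   73.        ]
tray corners [[547.0, -288.0], [550.0, -418.0], [419.0, -429.0]]
tray [ 484.50658065 -364.28379951    8.        ]
(0, 124) [669.3 160.4   8. ]
(100, 120) [673.7  47.7   8. ]
(367, 107) [ 687.6 -249.     8. ]
(362, 228) [ 545.3 -254.5    8. ]
(200, 234) [537.3 -53.2   8. ]
handle top [619.9 -53.5  85. ]
(array([ 620.4, -333.8]), array([80.9, 54.2]), 80.6, 0.86, 3681, array([467.8, 176.4], dtype=float32))
(array([ 612.1, -152.1]), array([55.2, 60.5]), 62.1, 0.58, 2727, array([277.2, 186.5], dtype=float32))
(array([ 696.3, -294.1]), array([52.5, 73.5]), 14.1, 0.58, 4120, array([438.1,  93.5], dtype=float32))
[253 224 363 220] [ 551. -120.] [ 556. -255.] -177.77
[196 229 338 223] [544. -49.] [ 552. -224.] -177.41
[ 49 237 153 233] [533. 136.] [539.   5.] -177.63
[172 227 297 222] [547. -19.] [ 553. -174.] -177.55
[365 214 368 104] [ 564. -257.] [ 691. -250.] -86.9
[  5 220 134 216] [556. 185.] [561.  26.] -178.12
[243   5 343  24] [ 785. -116.] [ 768. -218.] 170.6
[508 169 554  65] [ 619. -419.] [ 730. -444.] -102.55
[ 95 101 146   7] [694.  50.] [783. -18.] -127.0
[483 319 501 229] [ 413. -430.] [ 544. -427.] -88.67
[ 35 252 127 249] [513. 158.] [517.  41.] -177.95
```

send_rows(motion=[{"claw": -1, "delta_pos": [0.009, -0.012, 0.1], "roll": 0}, {"claw": -1, "delta_pos": [0.009, -0.012, 0.22], "roll": 0}, {"claw": -1, "delta_pos": [0.009, -0.012, 0.34], "roll": 0}, {"claw": -1, "delta_pos": [0.009, -0.012, 0.406], "roll": 0}, {"claw": -1, "delta_pos": [0.009, -0.012, 0.406], "roll": 0}, {"claw": 1, "delta_pos": [0.009, -0.012, 0.406], "roll": 0}, {"claw": 1, "delta_pos": [0.009, -0.012, 0.406], "roll": 0}, {"claw": 1, "delta_pos": [0.009, -0.012, 0.406], "roll": 0}, {"claw": 1, "delta_pos": [0.009, -0.012, 0.406], "roll": 0}, {"claw": 1, "delta_pos": [0.009, -0.012, 0.406], "roll": 0}], newtons=50)

```text
clock: 6.05
tcp_pos: [613.1, -150.3, 31.5]
ee_rot: [179.9, -0.3, -0.0]
wrist_force: [-0.6, -0.4, 6.5]
gripper_width: 52.7
finger_force: 52.8
```

send_rows(motion=[{"claw": 1, "delta_pos": [0, 0, -0.05], "roll": 0}, {"claw": 1, "delta_pos": [0, 0, -0.15], "roll": 0}, {"claw": 1, "delta_pos": [0, 0, -0.15], "roll": 0}])

```text
clock: 6.42
tcp_pos: [614.1, -150.6, 109.0]
ee_rot: [179.8, -0.6, 0.0]
wrist_force: [-0.0, 0.8, -1.5]
gripper_width: 53.3
finger_force: 52.8
```

send_rows(motion=[{"claw": 1, "delta_pos": [-0.06, 0.1, 0], "roll": 0}, {"claw": 1, "delta_pos": [-0.12, 0.2, 0], "roll": 0}, {"claw": 1, "delta_pos": [-0.19, 0.3, 0], "roll": 0}, {"claw": 1, "delta_pos": [-0.23, 0.37, 0], "roll": 0}, {"claw": 1, "delta_pos": [-0.26, 0.419, 0], "roll": 0}, {"claw": 1, "delta_pos": [-0.26, 0.419, 0], "roll": 0}, {"claw": 1, "delta_pos": [-0.26, 0.419, 0], "roll": 0}])

```text
clock: 7.3
tcp_pos: [480.6, -357.8, 102.4]
ee_rot: [-179.9, 0.1, -0.0]
wrist_force: [-0.4, 1.1, -1.0]
gripper_width: 52.9
finger_force: 53.1
```

```bash
python3 - <<'E'
from h import *
s=m.read_state();print(s['clock'],s['tcp_pos'],s['ee_rot'],s['wrist_force'],s['gripper_width'])
p=m.read_camera('top')
for c,p in (('top',p),('side',m.read_camera('side'))):
  for n in ('pot','tray'): print(c,n,[(np.round(d['location']).tolist(),round(d['p'],2)) for d in m.find_in(p,n)[:3]])
E
```

```text
7.3 [ 480.6335804  -357.84011131  102.43028702] [-1.79905200e+02  5.46974667e-02 -1.18334599e-02] [-0.4062101   1.11508875 -1.04772762] 52.917868336979815
top pot [([694.0, -310.0, 65.0], 0.91), ([613.0, -349.0, 58.0], 0.68)]
top tray [([506.0, -325.0, 5.0], 0.82)]
side pot [([692.0, -324.0, 67.0], 0.92), ([464.0, -370.0, 129.0], 0.89), ([613.0, -368.0, 66.0], 0.67)]
side tray [([472.0, -374.0, 3.0], 0.87)]
```

send_rows(motion=[{"claw": 1, "delta_pos": [0.004, 0, 0.08], "roll": 0}, {"claw": 1, "delta_pos": [0.004, 0, 0.125], "roll": 0}, {"claw": 1, "delta_pos": [0.004, 0, 0.14], "roll": 0}, {"claw": 1, "delta_pos": [0.004, 0, 0.147], "roll": 0}, {"claw": 1, "delta_pos": [0.004, 0, 0.147], "roll": 0}, {"claw": -1, "delta_pos": [0.004, 0, 0.147], "roll": 0}, {"claw": -1, "delta_pos": [0.004, 0, 0.147], "roll": 0}, {"claw": -1, "delta_pos": [0.004, 0, 0.147], "roll": 0}, {"claw": -1, "delta_pos": [0.004, 0, 0.147], "roll": 0}])

```text
clock: 8.72
tcp_pos: [483.0, -358.9, 30.1]
ee_rot: [180.0, -0.0, -0.0]
wrist_force: [0.4, 0.8, -0.0]
gripper_width: 85.8
finger_force: 0.0
```

send_rows(motion=[{"claw": -1, "delta_pos": [0, 0, -0.1], "roll": 0}, {"claw": -1, "delta_pos": [0, 0, -0.2], "roll": 0}, {"claw": -1, "delta_pos": [0, 0, -0.3], "roll": 0}, {"claw": -1, "delta_pos": [0, 0, -0.4], "roll": 0}, {"claw": -1, "delta_pos": [0, 0, -0.4], "roll": 0}])

```text
clock: 9.35
tcp_pos: [485.0, -360.9, 236.3]
ee_rot: [179.5, -0.5, 0.0]
wrist_force: [-0.1, -0.2, 0.7]
gripper_width: 85.3
finger_force: 0.0
```

```bash
python3 - <<'E'
from h import *
s=m.read_state();print(s['clock'],s['tcp_pos'],s['ee_rot'],s['wrist_force'],s['gripper_width'])
q=m.read_camera('wrist');save(q,'w2')
for n in ('pot','tray'): print(n,[(np.round(d['location']).tolist(),round(d['p'],2)) for d in m.find_in(q,n)[:3]])
# go to lever: pivot/knob view
print(mv((520,-20,240),2.4))
E
```

```text
9.35 [ 484.95962348 -360.8763928   236.32858329] [ 1.79524043e+02 -4.57064037e-01  1.96500525e-03] [-0.05495655 -0.19896591  0.74795072] 85.31845962269068
pot [([487.0, -360.0, 71.0], 0.85), ([618.0, -355.0, 63.0], 0.74)]
tray [([495.0, -362.0, 1.0], 0.87)]
([0.0751, -0.6766, -0.0219], 'roll', np.float64(-0.053), 'pos', array([ 482.4, -358.3,  228.6]), array([-1.799e+02,  1.000e-01, -0.000e+00]))
```

View pics/w2.png

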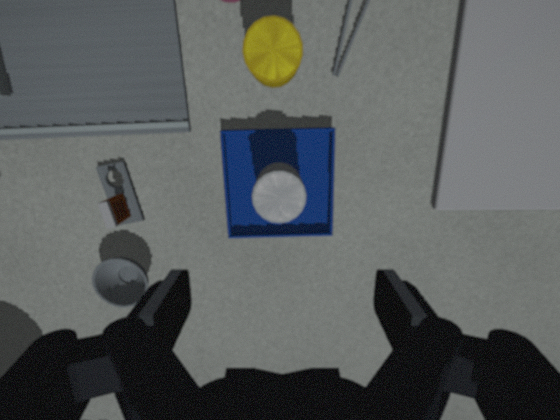

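The pot stands upright near the tray's centre at (280,195). Next is the lever.

send_rows(motion=[{"claw": -1, "delta_pos": [0.02, -0.1, -0.02], "roll": -0.053}, {"claw": -1, "delta_pos": [0.04, -0.22, -0.02], "roll": -0.053}, {"claw": -1, "delta_pos": [0.06, -0.34, -0.02], "roll": -0.053}, {"claw": -1, "delta_pos": [0.075, -0.46, -0.02], "roll": -0.053}, {"claw": -1, "delta_pos": [0.075, -0.58, -0.02], "roll": -0.053}, {"claw": -1, "delta_pos": [0.075, -0.67, -0.02], "roll": -0.053}, {"claw": -1, "delta_pos": [0.075, -0.67, -0.02], "roll": -0.053}, {"claw": -1, "delta_pos": [0.075, -0.67, -0.02], "roll": -0.053}])

```text
clock: 10.5
tcp_pos: [519.8, -24.0, 238.2]
ee_rot: [-180.0, 0.2, 2.4]
wrist_force: [0.0, -0.4, 0.1]
gripper_width: 85.4
finger_force: 0.0
```

```bash
python3 - <<'E'
from h import *
s=m.read_state();print(s['clock'],s['tcp_pos'],s['ee_rot'])
q=m.read_camera('wrist');save(q,'w3')
for n in ('lever_knob','carriage_grip','post1','carrier1'): print(n,[(np.round(d['location']).tolist(),round(d['p'],2)) for d in m.find_in(q,n)[:5]])
hsv=cv2.cvtColor(q['color'],cv2.COLOR_RGB2HSV)
mk=cv2.inRange(hsv,(0,120,60),(8,255,255))|cv2.inRange(hsv,(172,120,60),(180,255,255))
n,_,st,c=cv2.connectedComponentsWithStats(mk)
for i in range(1,n):
  if st[i,4]>30: print(st[i],c[i],ray(q,c[i],77,s).round(1))
E
```

```text
10.5 [519.82531236 -24.04153828 238.24769976] [-1.79986771e+02  1.56121729e-01  2.39766216e+00]
lever_knob [([479.0, 3.0, 75.0], 0.95), ([348.0, -142.0, 20.0], 0.32)]
carriage_grip [([602.0, 98.0, 26.0], 0.85)]
post1 [([603.0, 100.0, 32.0], 0.85), ([470.0, -163.0, 10.0], 0.54)]
carrier1 [([470.0, -162.0, 11.0], 0.91), ([462.0, 234.0, 8.0], 0.81), ([604.0, 101.0, 23.0], 0.38)]
[247 236  22  22 355] [257.32394366 247.35492958] [459.  -0.  77.]
```

View pics/w3.png

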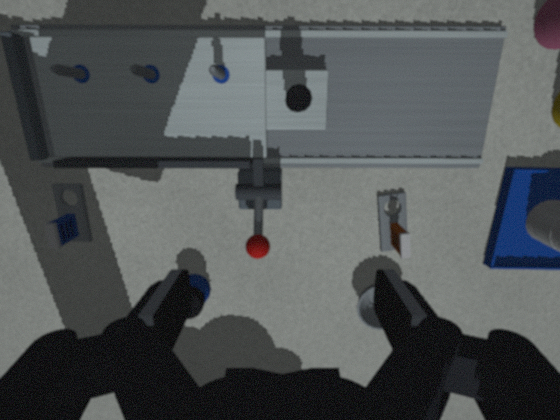

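The red knob is at (257,247), the handle's top at (298,97), and the post feet are near (83,74), (152,74) and (221,74).

send_rows(motion=[{"claw": -1, "delta_pos": [-0.119, -0.053, 0.1], "roll": 0}, {"claw": -1, "delta_pos": [-0.119, -0.053, 0.2], "roll": 0}, {"claw": -1, "delta_pos": [-0.119, -0.053, 0.3], "roll": 0}, {"claw": -1, "delta_pos": [-0.119, -0.053, 0.358], "roll": 0}, {"claw": -1, "delta_pos": [-0.119, -0.053, 0.358], "roll": 0}, {"claw": 1, "delta_pos": [-0.119, -0.053, 0.358], "roll": 0}, {"claw": 1, "delta_pos": [-0.119, -0.053, 0.358], "roll": 0}, {"claw": 1, "delta_pos": [-0.119, -0.053, 0.358], "roll": 0}, {"claw": 1, "delta_pos": [-0.119, -0.053, 0.358], "roll": 0}, {"claw": 1, "delta_pos": [-0.119, -0.053, 0.358], "roll": 0}], newtons=25)

```text
clock: 12.0
tcp_pos: [460.8, -0.4, 62.1]
ee_rot: [179.9, -0.1, 2.4]
wrist_force: [-1.6, -1.7, 7.0]
gripper_width: 24.4
finger_force: 24.4
```

```bash
python3 - <<'E'
from h import *
s=m.read_state();print(s['clock'],s['tcp_pos'],s['ee_rot'],s['gripper_width'],s['wrist_force'],s['finger_force'])
E
```

```text
12.0 [ 4.60758442e+02 -4.28182708e-01  6.20985797e+01] [ 1.79908702e+02 -9.15604176e-02  2.41690688e+00] 24.371970287150088 [-1.55705715 -1.71251241  6.95001173] 24.42161500453949
```

send_rows(motion=[{"claw": 1, "delta_pos": [0.012, 0, -0.015], "roll": 0}, {"claw": 1, "delta_pos": [0.024, 0, -0.027], "roll": 0}, {"claw": 1, "delta_pos": [0.054, 0, -0.046], "roll": 0}, {"claw": 1, "delta_pos": [0.089, 0, -0.055], "roll": 0}, {"claw": 1, "delta_pos": [0.125, 0, -0.053], "roll": 0}, {"claw": 1, "delta_pos": [0.137, 0, -0.05], "roll": 0}, {"claw": 1, "delta_pos": [0.137, 0, -0.05], "roll": 0}, {"claw": 1, "delta_pos": [0.137, 0, -0.05], "roll": 0}])

```text
clock: 13.0
tcp_pos: [528.2, 3.4, 85.8]
ee_rot: [-180.0, -0.0, 2.4]
wrist_force: [1.9, -0.3, 2.3]
gripper_width: 0.1
finger_force: 1.1
```

send_rows(motion=[{"claw": 0, "delta_pos": [0, 0, 0], "roll": 0}, {"claw": 0, "delta_pos": [0, 0, 0], "roll": 0}, {"claw": 0, "delta_pos": [0, 0, 0], "roll": 0}, {"claw": 0, "delta_pos": [0, 0, -0.1], "roll": 0}, {"claw": 0, "delta_pos": [0, 0, -0.22], "roll": 0}, {"claw": 0, "delta_pos": [0, 0, -0.3], "roll": 0}, {"claw": 0, "delta_pos": [0, 0, -0.3], "roll": 0}, {"claw": 0, "delta_pos": [0, 0, -0.3], "roll": 0}])

```text
clock: 14.0
tcp_pos: [527.5, 3.2, 234.7]
ee_rot: [-180.0, 0.1, 2.4]
wrist_force: [0.2, 0.7, -0.8]
gripper_width: 42.6
finger_force: 0.0
```

```bash
cat >> h.py <<'E'
def red(q,s,zs=(77,102)):
    hsv=cv2.cvtColor(q['color'],cv2.COLOR_RGB2HSV)
    mk=cv2.inRange(hsv,(0,120,60),(8,255,255))|cv2.inRange(hsv,(172,120,60),(180,255,255))
    n,_,st,c=cv2.connectedComponentsWithStats(mk)
    for i in range(1,n):
        if st[i,4]>60: print('red',st[i],c[i].round(1),*[ray(q,c[i],z,s).round(1) for z in zs])
def dark(q,s,guess,z=85,r=25):
    "dark blob nearest the projected guess"
    u=proj(q,guess,s);g=cv2.cvtColor(q['color'],cv2.COLOR_RGB2GRAY)
    mk=(g<28).astype(np.uint8);x,y=int(u[0]),int(u[1]);w=np.zeros_like(mk);w[max(0,y-r):y+r,max(0,x-r):x+r]=1;mk*=w
    n,_,st,c=cv2.connectedComponentsWithStats(mk);i=1+np.argmax(st[1:,4]);print('dark',st[i],c[i].round(1),ray(q,c[i],z,s).round(1))
E
python3 - <<'E'
from h import *
s=m.read_state();print(s['clock'],s['tcp_pos'],s['ee_rot'])
q=m.read_camera('wrist');save(q,'w4');red(q,s)
dark(q,s,(605,-35,85))
print([(np.round(d['location']).tolist(),round(d['p'],2)) for d in m.find_in(q,'lever_knob')[:2]])
E
```

```text
14.0 [527.5263982    3.16360992 234.66768624] [-1.79973650e+02  1.13539004e-01  2.37799782e+00]
red [271 213  25  27 522] [283.1 226.7] [492.5   1.3  77. ] [501.7   1.8 102. ]
dark [312  96  28  25 287] [325.4 108.2] [608.2 -30.8  85. ]
[([507.0, 4.0, 115.0], 0.91)]
```

View pics/w4.png

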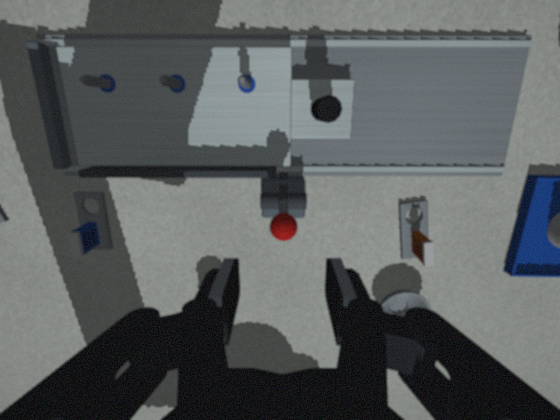

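The lever is only about two-thirds over, with the knob at (283,227), so the grip slipped. I'll push it the rest of the way with closed fingers.

send_rows(motion=[{"claw": 1, "delta_pos": [-0.125, 0, 0], "roll": 0}, {"claw": 1, "delta_pos": [-0.125, 0, 0], "roll": 0}, {"claw": 1, "delta_pos": [-0.125, 0, 0.1], "roll": 0}, {"claw": 1, "delta_pos": [-0.125, 0, 0.2], "roll": 0}, {"claw": 1, "delta_pos": [-0.125, 0, 0.29], "roll": 0}, {"claw": 1, "delta_pos": [-0.125, 0, 0.29], "roll": 0}, {"claw": 1, "delta_pos": [-0.1, 0, 0.29], "roll": 0}, {"claw": 1, "delta_pos": [-0.075, 0, 0.29], "roll": 0}, {"claw": 1, "delta_pos": [-0.055, 0, 0.29], "roll": 0}, {"claw": 1, "delta_pos": [-0.048, 0, 0.29], "roll": 0}])

```text
clock: 15.35
tcp_pos: [505.8, 1.9, 91.9]
ee_rot: [180.0, -0.1, 2.4]
wrist_force: [-2.6, 0.5, 1.0]
gripper_width: 0.1
finger_force: 1.0
```

send_rows(motion=[{"claw": 1, "delta_pos": [0.004, 0, 0], "roll": 0}, {"claw": 1, "delta_pos": [0.004, 0, 0], "roll": 0}])

```text
clock: 15.6
tcp_pos: [506.6, 2.2, 90.8]
ee_rot: [180.0, -0.1, 2.4]
wrist_force: [-0.7, -0.3, 0.0]
gripper_width: -0.1
finger_force: 0.1
```

send_rows(motion=[{"claw": 1, "delta_pos": [-0.06, 0, 0], "roll": 0}, {"claw": 0, "delta_pos": [-0.06, 0, -0.1], "roll": 0}, {"claw": 0, "delta_pos": [-0.06, 0, -0.2], "roll": 0}, {"claw": 0, "delta_pos": [0, 0, -0.29], "roll": 0}, {"claw": 0, "delta_pos": [0, 0, -0.29], "roll": 0}, {"claw": 0, "delta_pos": [0, 0, -0.29], "roll": 0}])

```text
clock: 16.35
tcp_pos: [505.8, 2.3, 234.9]
ee_rot: [-180.0, 0.1, 2.4]
wrist_force: [-0.4, 0.5, -0.4]
gripper_width: 43.0
finger_force: 0.0
```

```bash
python3 - <<'E'
from h import *
s=m.read_state();print(s['clock'],s['tcp_pos'],s['ee_rot'])
q=m.read_camera('wrist');save(q,'w5');red(q,s)
dark(q,s,(608,-31,85))
c=[(254,83)]
print(mv((608,-31,100),2.4))
E
```

```text
16.35 [505.76746187   2.29080411 234.90654648] [-1.79976497e+02  5.20863705e-02  2.38293876e+00]
red [269 161  30  29 651] [283.3 175.2] [523.7   2.5  77. ] [528.6   2.8 102. ]
dark [313  70  18  28 190] [320.   85.3] [605.1 -25.5  85. ]
([0.2035, 0.0755, 0.2674], 'roll', np.float64(-0.0), 'pos', array([505.2,   2.4, 234. ]), array([-180. ,    0.2,    2.4]))
```

send_rows(motion=[{"claw": -0.5, "delta_pos": [0.1, 0.04, 0], "roll": 0}, {"claw": -0.5, "delta_pos": [0.2, 0.078, 0], "roll": 0}, {"claw": -0.5, "delta_pos": [0.2, 0.078, 0.05], "roll": 0}, {"claw": -0.5, "delta_pos": [0.2, 0.078, 0.16], "roll": 0}, {"claw": -0.5, "delta_pos": [0.2, 0.078, 0.26], "roll": 0}, {"claw": -0.5, "delta_pos": [0.2, 0.078, 0.345], "roll": 0}, {"claw": -0.5, "delta_pos": [0.2, 0.078, 0.364], "roll": 0}, {"claw": -0.5, "delta_pos": [0.2, 0.078, 0.364], "roll": 0}], newtons=60)

```text
clock: 17.4
tcp_pos: [607.2, -32.6, 53.1]
ee_rot: [-180.0, 0.1, 2.4]
wrist_force: [-0.3, 1.1, 0.1]
gripper_width: 64.4
finger_force: 0.0
```

send_rows(motion=[{"claw": 1, "delta_pos": [0, 0, 0], "roll": 0}, {"claw": 1, "delta_pos": [0, 0, 0], "roll": 0}, {"claw": 1, "delta_pos": [0, 0, 0], "roll": 0}, {"claw": 1, "delta_pos": [0, 0, 0], "roll": 0}])

```text
clock: 17.9
tcp_pos: [609.4, -34.7, 56.4]
ee_rot: [179.8, -0.2, 2.4]
wrist_force: [-1.5, -5.0, 4.4]
gripper_width: 22.2
finger_force: 58.7
```

send_rows(motion=[{"claw": 1, "delta_pos": [0, 0.04, 0], "roll": 0}, {"claw": 1, "delta_pos": [0, 0.1, 0], "roll": 0}, {"claw": 1, "delta_pos": [0, 0.17, 0], "roll": 0}, {"claw": 1, "delta_pos": [0, 0.24, 0], "roll": 0}, {"claw": 1, "delta_pos": [0, 0.31, 0], "roll": 0}, {"claw": 1, "delta_pos": [0, 0.37, 0], "roll": 0}, {"claw": 1, "delta_pos": [0, 0.41, 0], "roll": 0}, {"claw": 1, "delta_pos": [0, 0.432, 0], "roll": 0}, {"claw": 1, "delta_pos": [0, 0.443, 0], "roll": 0}, {"claw": 1, "delta_pos": [0, 0.443, 0], "roll": 0}])

```text
clock: 19.15
tcp_pos: [618.0, -254.6, 56.4]
ee_rot: [180.0, -0.1, 2.4]
wrist_force: [-2.0, 2.2, 6.8]
gripper_width: 22.3
finger_force: 59.6
```

```bash
python3 - <<'E'
from h import *
s=m.read_state();print(s['clock'],s['tcp_pos'],s['ee_rot'],s['gripper_width'],s['wrist_force'],s['finger_force'])
p=m.read_camera('side')
for n in ('carriage_grip','post1'): print(n,[(np.round(d['location']).tolist(),round(d['p'],2)) for d in m.find_in(p,n)[:2]])
E
```

```text
19.15 [ 618.03668927 -254.59502122   56.40543252] [ 1.79962901e+02 -1.22335823e-01  2.35937290e+00] 22.27482468237202 [-1.97584479  2.22783136  6.75864615] 59.55824911594391
carriage_grip [([461.0, -171.0, 7.0], 0.68), ([591.0, -143.0, 27.0], 0.67)]
post1 [([592.0, -146.0, 27.0], 0.85)]
```

send_rows(motion=[{"claw": 1, "delta_pos": [0, 0.008, 0], "roll": 0}, {"claw": 1, "delta_pos": [0, 0.01, 0], "roll": 0}, {"claw": 1, "delta_pos": [0, 0.01, 0], "roll": 0}])

```text
clock: 19.68
tcp_pos: [618.0, -254.6, 56.3]
ee_rot: [-179.6, 0.0, 2.4]
wrist_force: [-3.9, 14.2, 10.9]
gripper_width: 22.4
finger_force: 60.3
```

send_rows(motion=[{"claw": -0.5, "delta_pos": [0, 0, 0], "roll": 0}, {"claw": -0.5, "delta_pos": [0, 0, 0], "roll": 0}, {"claw": -0.5, "delta_pos": [0, 0, 0], "roll": 0}, {"claw": -0.5, "delta_pos": [0, 0, -0.1], "roll": 0}, {"claw": -0.5, "delta_pos": [0, 0, -0.2], "roll": 0}, {"claw": -0.5, "delta_pos": [0, 0, -0.3], "roll": 0}, {"claw": -0.5, "delta_pos": [0, 0, -0.36], "roll": 0}, {"claw": -0.5, "delta_pos": [0, 0, -0.36], "roll": 0}])

```text
clock: 20.68
tcp_pos: [618.7, -260.3, 237.8]
ee_rot: [179.8, -0.3, 2.3]
wrist_force: [0.8, 0.5, 0.2]
gripper_width: 63.6
finger_force: 0.0
```

```bash
python3 - <<'E'
from h import *
s=m.read_state();print(s['clock'],s['tcp_pos'],s['ee_rot'])
q=m.read_camera('wrist');dark(q,s,(616,-254,85));red(q,s)
print(mv((555,4,240),2.4))
E
```

```text
20.675 [ 618.67490368 -260.33848825  237.78973166] [179.76306696  -0.34562571   2.3494882 ]
dark [266 177  20  29 362] [275.2 190.1] [ 623.8 -253.5   85. ]
red [  0 269  26  22 395] [ 10.3 280.9] [509.7  28.5  77. ] [524.8   5.2 102. ]
([-0.1033, -0.5319, -0.0116], 'roll', np.float64(-0.001), 'pos', array([ 617.5, -259.6,  234.7]), array([ 1.799e+02, -1.000e-01,  2.400e+00]))
```

send_rows(motion=[{"claw": 1, "delta_pos": [-0.02, -0.12, 0], "roll": 0}, {"claw": 1, "delta_pos": [-0.04, -0.24, 0], "roll": 0}, {"claw": 1, "delta_pos": [-0.06, -0.36, 0], "roll": 0}, {"claw": 1, "delta_pos": [-0.077, -0.48, 0], "roll": 0}, {"claw": 1, "delta_pos": [-0.077, -0.531, 0], "roll": 0}, {"claw": 1, "delta_pos": [-0.077, -0.531, 0.05], "roll": 0}, {"claw": 1, "delta_pos": [-0.077, -0.531, 0.15], "roll": 0}, {"claw": 1, "delta_pos": [-0.077, -0.531, 0.25], "roll": 0}, {"claw": 1, "delta_pos": [-0.077, -0.531, 0.295], "roll": 0}, {"claw": 1, "delta_pos": [-0.077, -0.531, 0.295], "roll": 0}])

```text
clock: 21.98
tcp_pos: [564.1, 5.1, 81.3]
ee_rot: [-179.9, 0.6, 2.4]
wrist_force: [-0.2, -0.5, -0.7]
gripper_width: 0.3
finger_force: 0.0
```

send_rows(motion=[{"claw": 1, "delta_pos": [-0.03, 0, 0], "roll": 0}, {"claw": 1, "delta_pos": [-0.06, 0, 0], "roll": 0}, {"claw": 1, "delta_pos": [-0.09, 0, 0], "roll": 0}, {"claw": 1, "delta_pos": [-0.12, 0, 0], "roll": 0}, {"claw": 1, "delta_pos": [-0.15, 0, 0], "roll": 0}, {"claw": 1, "delta_pos": [-0.166, 0, 0], "roll": 0}, {"claw": 1, "delta_pos": [-0.166, 0, 0], "roll": 0}])

```text
clock: 22.85
tcp_pos: [483.1, 1.4, 85.9]
ee_rot: [-180.0, 0.2, 2.4]
wrist_force: [0.3, 0.2, -0.1]
gripper_width: 0.2
finger_force: 0.0
```

send_rows(motion=[{"claw": 1, "delta_pos": [0, 0, -0.05], "roll": 0}, {"claw": 1, "delta_pos": [-0.044, 0, -0.06], "roll": 0}, {"claw": 1, "delta_pos": [-0.044, 0, -0.06], "roll": 0}, {"claw": 1, "delta_pos": [-0.044, 0, -0.03], "roll": 0}, {"claw": 1, "delta_pos": [-0.044, 0, -0.01], "roll": 0}, {"claw": 1, "delta_pos": [-0.044, 0, 0.006], "roll": 0}, {"claw": 1, "delta_pos": [-0.044, 0, 0.006], "roll": 0}])

```text
clock: 23.72
tcp_pos: [465.7, -0.1, 89.3]
ee_rot: [180.0, -0.0, 2.4]
wrist_force: [-12.0, 2.6, 36.6]
gripper_width: -0.1
finger_force: 18.0
```

send_rows(motion=[{"claw": 0, "delta_pos": [0, 0, -0.05], "roll": 0}, {"claw": 0, "delta_pos": [0.05, 0, -0.15], "roll": 0}, {"claw": 0, "delta_pos": [0.05, 0, -0.25], "roll": 0}, {"claw": 0, "delta_pos": [0.1, 0, -0.3], "roll": 0}, {"claw": 0, "delta_pos": [0.1, 0, -0.3], "roll": 0}, {"claw": 0, "delta_pos": [0.1, 0, -0.3], "roll": 0}])

```text
clock: 24.48
tcp_pos: [511.5, 2.6, 230.6]
ee_rot: [-179.9, 0.3, 2.4]
wrist_force: [-0.4, 0.2, -1.2]
gripper_width: 42.9
finger_force: 0.0
```

```bash
python3 - <<'E'
from h import *
s=m.read_state();print(s['clock'],s['tcp_pos'],s['ee_rot'])
q=m.read_camera('wrist');save(q,'w6');red(q,s)
E
```

```text
24.475 [511.46237017   2.63004869 230.55864094] [-179.93753647    0.28049396    2.38845028]
red [272 231  23  24 424] [283.1 242.7] [4.601e+02 1.000e-01 7.700e+01] [470.9   0.6 102. ]
```

View pics/w6.png

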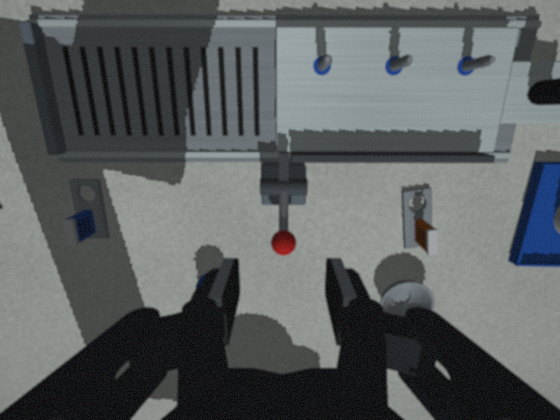

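Locked: the knob is back at (283,243), at its original position within about 1 mm. The post feet are at (322,67), (394,67) and (466,67). Next I look at the orange carrier close up.

```bash
python3 - <<'E'
from h import *
s=m.read_state();q=m.read_camera('wrist')
for u in [(322,67),(394,67),(466,67)]: print(ray(q,u,28,s).round(1))
print(mv((480,-165,160),2.4))
E
```

```text
[630.7 -31.3  28. ]
[ 633.8 -103.2   28. ]
[ 636.9 -175.1   28. ]
([-0.0754, 0.3326, 0.1409], 'roll', np.float64(-0.001), 'pos', array([511.1,   2.6, 230.5]), array([-179.9,    0.3,    2.4]))
```

send_rows(motion=[{"claw": -0.6, "delta_pos": [-0.02, 0.1, 0.03], "roll": 0}, {"claw": -0.6, "delta_pos": [-0.05, 0.22, 0.06], "roll": 0}, {"claw": -0.6, "delta_pos": [-0.075, 0.33, 0.1], "roll": 0}, {"claw": -0.6, "delta_pos": [-0.075, 0.333, 0.14], "roll": 0}, {"claw": -0.6, "delta_pos": [-0.075, 0.333, 0.14], "roll": 0}, {"claw": -0.6, "delta_pos": [-0.075, 0.333, 0.14], "roll": 0}])

```text
clock: 25.32
tcp_pos: [482.1, -164.9, 163.2]
ee_rot: [-180.0, 0.0, 2.4]
wrist_force: [-0.3, 0.7, 0.7]
gripper_width: 68.5
finger_force: 0.0
```

```bash
python3 - <<'E'
from h import *
s=m.read_state();print(s['clock'],s['tcp_pos'],s['ee_rot'])
q=m.read_camera('wrist')
for n in ('carrier4','carrier4_eye'): print([(np.round(d['location']).tolist(),round(d['p'],2)) for d in m.find_in(q,n)[:2]])
print(quad(q,'carrier4',6,s))
u=proj(q,(470,-165,10),s).astype(int);print(u)
x0,y0=max(0,u[0]-80),max(0,u[1]-80)
c=cv2.resize(cv2.cvtColor(q['color'],cv2.COLOR_RGB2BGR)[y0:y0+160,x0:x0+160],None,fx=3.75,fy=3.75,interpolation=cv2.INTER_CUBIC)
cv2.imwrite('pics/c4.png',c);print(x0,y0)
E
```

```text
25.325 [ 482.09310404 -164.9323524   163.20768511] [-1.79976814e+02  3.14959818e-02  2.42077991e+00]
[([469.0, -165.0, 11.0], 0.72)]
[([470.0, -168.0, 8.0], 0.98), ([351.0, -161.0, 20.0], 0.49)]
(array([ 463.4, -166.1]), array([86.1, 34.9]), 11.2, 0.97, 2340, array([282.5, 209.8], dtype=float32))
[282 206]
202 126
```

View pics/c4.png

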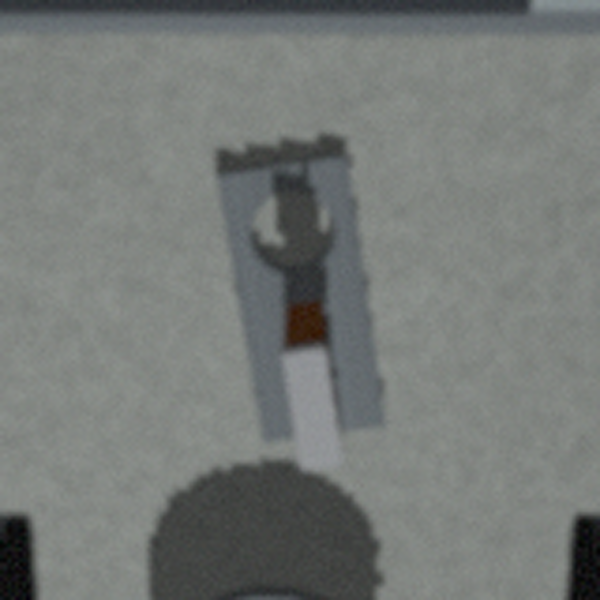

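The crop shows the orange carrier. Its eye is at (291,226), the plate corners are (220,175), (345,157), (383,425) and (263,440), and the white cassette top spans (283,348) to (340,468).

```bash
cat >> h.py <<'E'
def pose(q,s,o,k,plate,eye,top):
    "crop px -> carrier origin/yaw. plate: TL,TR,BR,BL (image), top: far two, near two"
    f=lambda u,z: ray(q,(o[0]+u[0]/k,o[1]+u[1]/k),z,s)[:2]
    P=[f(u,6) for u in plate];E=(f(eye,6)+f(eye,0))/2;C=np.mean([f(u,46) for u in top],0);T=[f(u,46) for u in top]
    ax=(P[0]+P[1]-P[2]-P[3])/2;a2=E-C;a3=(T[0]+T[1]-T[2]-T[3])/2
    deg=lambda v: round(float(np.degrees(np.arctan2(v[1],v[0]))),1)
    print('plate c',np.mean(P,0).round(1),'len',np.linalg.norm(ax).round(1),'yaw',deg(ax),'eye',E.round(1),'top',C.round(1),'len',np.linalg.norm(a3).round(1),deg(a3),'eye-top',np.linalg.norm(a2).round(1),deg(a2))
E
python3 - <<'E'
from h import *
s=m.read_state();q=m.read_camera('wrist')
pose(q,s,(202,126),3.75,[(220,172),(345,157),(383,425),(263,440)],(291,226),[(283,348),(325,345),(340,467),(300,472)])
E
```

```text
plate c [ 469.2 -166. ] len 75.0 yaw 10.8 eye [ 489.4 -161.9] top [ 455.1 -168.6] len 31.6 9.6 eye-top 35.0 11.1
```

```bash
python3 - <<'E'
from h import *
print(mv((455.4,-168.6,13),10.7))
E
```

```text
([-0.0554, 0.0044, 0.3022], 'roll', np.float64(-0.183), 'pos', array([ 482.8, -165.1,  164.2]), array([ 1.8e+02, -1.0e-01,  2.5e+00]))
```

send_rows(motion=[{"claw": -0.5, "delta_pos": [-0.055, 0.004, 0.08], "roll": -0.183}, {"claw": -0.5, "delta_pos": [-0.055, 0.004, 0.16], "roll": -0.183}, {"claw": -0.5, "delta_pos": [-0.055, 0.004, 0.19], "roll": -0.183}, {"claw": -0.5, "delta_pos": [-0.055, 0.004, 0.19], "roll": -0.183}, {"claw": -0.5, "delta_pos": [-0.055, 0.004, 0.19], "roll": -0.183}, {"claw": -0.5, "delta_pos": [-0.055, 0.004, 0.19], "roll": -0.183}])

```text
clock: 26.32
tcp_pos: [456.2, -169.3, 70.0]
ee_rot: [179.9, -0.1, 10.6]
wrist_force: [0.3, 0.4, 0.7]
gripper_width: 64.0
finger_force: 0.0
```

```bash
python3 - <<'E'
from h import *
print(mv((455.4,-168.6,13),10.7))
E
```

```text
([-0.0015, -0.002, 0.114], 'roll', np.float64(-0.002), 'pos', array([ 456.2, -169.3,   70. ]), array([ 1.799e+02, -1.000e-01,  1.060e+01]))
```

send_rows(motion=[{"claw": -0.5, "delta_pos": [-0.0015, -0.001, 0.06], "roll": 0}, {"claw": -0.5, "delta_pos": [-0.0015, -0.001, 0.1], "roll": 0}, {"claw": -0.5, "delta_pos": [-0.0015, -0.001, 0.112], "roll": 0}, {"claw": -0.5, "delta_pos": [-0.0015, -0.001, 0.112], "roll": 0}, {"claw": 1, "delta_pos": [-0.0015, -0.001, 0.112], "roll": 0}, {"claw": 1, "delta_pos": [-0.0015, -0.001, 0.112], "roll": 0}, {"claw": 1, "delta_pos": [-0.0015, -0.001, 0.112], "roll": 0}, {"claw": 1, "delta_pos": [-0.0015, -0.001, 0.112], "roll": 0}, {"claw": 1, "delta_pos": [-0.0015, -0.001, 0.112], "roll": 0}, {"claw": 1, "delta_pos": [-0.0015, -0.001, 0.112], "roll": 0}], newtons=60)

```text
clock: 27.58
tcp_pos: [454.5, -168.6, 12.9]
ee_rot: [180.0, -0.0, 10.6]
wrist_force: [-0.5, 0.3, 5.2]
gripper_width: 9.0
finger_force: 59.6
```

send_rows(motion=[{"claw": 1, "delta_pos": [0, 0, -0.06], "roll": 0.184}, {"claw": 1, "delta_pos": [0, 0, -0.16], "roll": 0.184}, {"claw": 1, "delta_pos": [0, 0, -0.2], "roll": 0.184}, {"claw": 1, "delta_pos": [0, 0, -0.2], "roll": 0.184}, {"claw": 1, "delta_pos": [0, 0, -0.2], "roll": 0.184}])

```text
clock: 28.2
tcp_pos: [452.9, -167.6, 110.5]
ee_rot: [-179.9, 0.1, 2.3]
wrist_force: [0.0, 0.6, -1.7]
gripper_width: 9.4
finger_force: 58.7
```

```bash
python3 - <<'E'
from h import *
s=m.read_state();print(s['clock'],s['gripper_width'],s['finger_force'])
q=m.read_camera('wrist')
c=cv2.resize(cv2.cvtColor(q['color'],cv2.COLOR_RGB2BGR)[150:310,200:360],None,fx=3.75,fy=3.75,interpolation=cv2.INTER_CUBIC)
cv2.imwrite('pics/c4b.png',c)
# predicted eye px if held nominally: grip pt -> eye 34mm along tool x
T=np.eye(4);T[:3,:3]=R.from_euler('xyz',s['ee_rot'],degrees=True).as_matrix()
e=s['tcp_pos']+T[:3,:3]@np.array([34,0,13]);print('eye pred',e,(proj(q,e,s)-[200,150])*3.75)
# target: eye over post C with nominal hold
c,sn=np.cos(np.radians(2.4)),np.sin(np.radians(2.4))
print(mv((637-34*c,-175-34*sn,s['tcp_pos'][2]),2.4))
E
```

```text
28.2 9.419289713734143 58.657329082489014
eye pred [ 486.83869115 -166.1901833    97.42753392] [312.7799168  182.39171337]
([0.2995, 0.03, -0.0015], 'roll', np.float64(-0.002), 'pos', array([ 452.8, -167.5,  110.3]), array([-179.9,    0.2,    2.3]))
```

View pics/c4b.png

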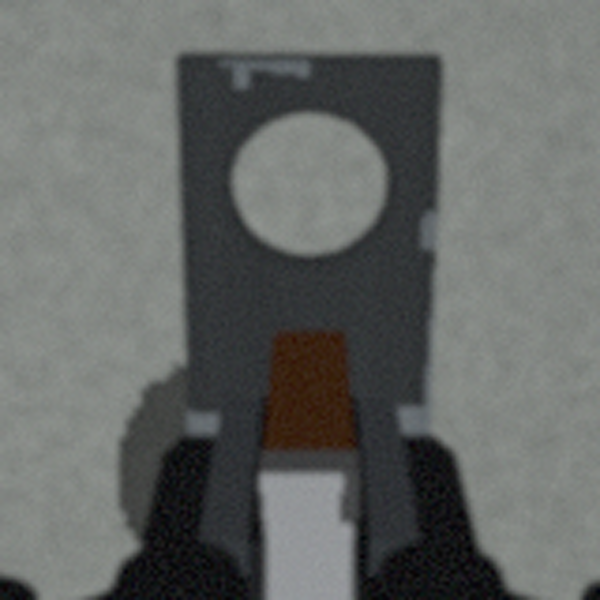

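The eye sits at (310,183) in the crop, where a nominal hold predicts it. I'm carrying it to the post nearest the handle.

send_rows(motion=[{"claw": 1, "delta_pos": [0.08, 0.01, 0], "roll": 0}, {"claw": 1, "delta_pos": [0.18, 0.02, 0], "roll": 0}, {"claw": 1, "delta_pos": [0.26, 0.03, 0], "roll": 0}, {"claw": 1, "delta_pos": [0.2995, 0.03, 0], "roll": 0}, {"claw": 1, "delta_pos": [0.2995, 0.03, 0], "roll": 0}, {"claw": 1, "delta_pos": [0.2995, 0.03, 0], "roll": 0}, {"claw": 1, "delta_pos": [0.2995, 0.03, 0], "roll": 0}])

```text
clock: 29.12
tcp_pos: [603.1, -177.0, 111.7]
ee_rot: [-180.0, 0.1, 2.3]
wrist_force: [0.4, 0.9, -1.0]
gripper_width: 9.6
finger_force: 58.6
```

```bash
cat >> h.py <<'E'
def over(post,z):
    c,sn=np.cos(np.radians(2.4)),np.sin(np.radians(2.4));s=m.read_state()
    print(s['clock'],s['gripper_width'],mv((post[0]-34*c,post[1]-34*sn,z),2.4))
E
python3 - <<'E'
from h import *
over((637,-175),42)
s=m.read_state();q=m.read_camera('wrist')
e=s['tcp_pos']+R.from_euler('xyz',s['ee_rot'],degrees=True).as_matrix()@np.array([34,0,13]);u=proj(q,e,s)
print(u,proj(q,(637,-175,28),s),proj(q,(637,-175,70),s))
c=cv2.resize(cv2.cvtColor(q['color'],cv2.COLOR_RGB2BGR)[100:260,200:360],None,fx=3,fy=3,interpolation=cv2.INTER_CUBIC)
cv2.imwrite('pics/c4c.png',c)
E
```

```text
29.125 9.550899110390256 ([0.0, -0.0011, 0.1393], 'roll', np.float64(-0.002), 'pos', array([ 603.1, -177. ,  111.7]), array([-1.8e+02,  1.0e-01,  2.3e+00]))
[283.40682465 198.63790497] [282.15813047 173.06190718] [282.13978397 186.14695541]
```

View pics/c4c.png

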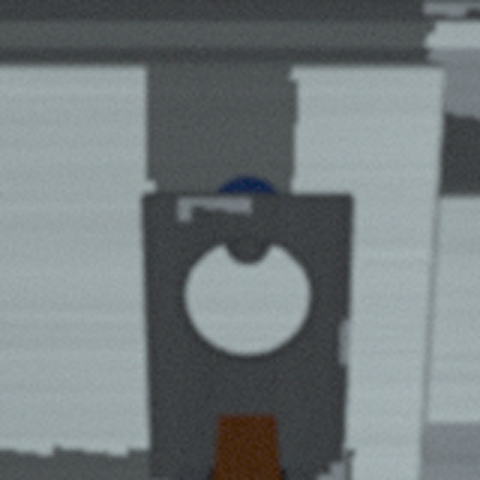

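The post tip shows at (247,250) in the crop, within 2 px of the prediction, so I lower the carrier.

send_rows(motion=[{"claw": 1, "delta_pos": [0.001, -0.001, 0.05], "roll": 0}, {"claw": 1, "delta_pos": [0.001, -0.001, 0.09], "roll": 0}, {"claw": 1, "delta_pos": [0.001, -0.001, 0.12], "roll": 0}, {"claw": 1, "delta_pos": [0.001, -0.001, 0.134], "roll": 0}, {"claw": 1, "delta_pos": [0.001, -0.001, 0.137], "roll": 0}, {"claw": 1, "delta_pos": [0.001, -0.001, 0.137], "roll": 0}])

```text
clock: 29.92
tcp_pos: [605.3, -176.9, 44.4]
ee_rot: [180.0, -0.1, 2.3]
wrist_force: [-0.4, -0.1, -1.2]
gripper_width: 9.2
finger_force: 58.7
```

send_rows(motion=[{"claw": 0.2, "delta_pos": [0, 0, 0], "roll": 0}, {"claw": 0.2, "delta_pos": [0, 0, 0], "roll": 0}, {"claw": 0.2, "delta_pos": [0, 0, 0], "roll": 0}, {"claw": 0.2, "delta_pos": [0, 0, -0.06], "roll": 0}, {"claw": 0.2, "delta_pos": [0, 0, -0.16], "roll": 0}, {"claw": 0.2, "delta_pos": [0, 0, -0.26], "roll": 0}, {"claw": 0.2, "delta_pos": [0, 0, -0.35], "roll": 0}, {"claw": 0.2, "delta_pos": [0, 0, -0.35], "roll": 0}])

```text
clock: 30.92
tcp_pos: [607.3, -177.8, 225.1]
ee_rot: [179.7, -0.6, 2.3]
wrist_force: [0.2, -0.7, 0.4]
gripper_width: 34.3
finger_force: 0.0
```

```bash
python3 - <<'E'
from h import *
s=m.read_state();q=m.read_camera('wrist')
print([(np.round(d['location']).tolist(),round(d['p'],2)) for d in m.find_in(q,'carrier4')[:3]],[(np.round(d['location']).tolist(),round(d['p'],2)) for d in m.find_in(q,'carrier4_eye')[:3]])
print('mask',quad(q,'carrier4',34,s))
p=m.read_camera('top')
for n in ('carrier3','carriage_grip'): print([(np.round(d['location']).tolist(),round(d['p'],2)) for d in m.find_in(p,n)[:4]])
print(mv((470,234,160),2.4))
E
```

```text
[([620.0, -174.0, 37.0], 0.84)] [([621.0, -178.0, 35.0], 0.73)]
mask (array([ 616.9, -174.5]), array([79.7, 34.4]), 3.1, 0.75, 2003, array([279.3, 179. ], dtype=float32))
[([485.0, 368.0, 8.0], 0.68), ([455.0, 234.0, 5.0], 0.65)]
[([604.0, -67.0, 29.0], 0.73), ([363.0, 85.0, 47.0], 0.31)]
([-0.2339, -0.8306, 0.1155], 'roll', np.float64(-0.001), 'pos', array([ 603.9, -176.3,  216.7]), array([-179.9,    0.2,    2.3]))
```

send_rows(motion=[{"claw": -0.5, "delta_pos": [-0.03, -0.11, 0], "roll": 0}, {"claw": -0.5, "delta_pos": [-0.06, -0.22, 0], "roll": 0}, {"claw": -0.5, "delta_pos": [-0.1, -0.34, 0], "roll": 0}, {"claw": -0.5, "delta_pos": [-0.13, -0.46, 0], "roll": 0}, {"claw": -0.5, "delta_pos": [-0.16, -0.58, 0.03], "roll": 0}, {"claw": -0.5, "delta_pos": [-0.19, -0.7, 0.06], "roll": 0}, {"claw": -0.5, "delta_pos": [-0.22, -0.8, 0.11], "roll": 0}, {"claw": -0.5, "delta_pos": [-0.22, -0.83, 0.115], "roll": 0}, {"claw": -0.5, "delta_pos": [-0.22, -0.83, 0.115], "roll": 0}, {"claw": -0.5, "delta_pos": [-0.22, -0.83, 0.115], "roll": 0}])

```text
clock: 32.52
tcp_pos: [479.1, 232.6, 162.1]
ee_rot: [180.0, -0.1, 2.3]
wrist_force: [-0.2, 0.0, 0.6]
gripper_width: 64.1
finger_force: 0.0
```

```bash
cat >> h.py <<'E'
def crop(name,g):
    s=m.read_state();q=m.read_camera('wrist');print(s['clock'],s['tcp_pos'].round(1),s['ee_rot'].round(2))
    d=m.find_in(q,'carrier3')[:3];print([(np.round(x['location']).tolist(),round(x['p'],2)) for x in d])
    u=proj(q,g,s).astype(int);x0,y0=min(400,max(0,u[0]-80)),min(260,max(0,u[1]-80))
    cv2.imwrite(f'pics/{name}.png',cv2.resize(cv2.cvtColor(q['color'],cv2.COLOR_RGB2BGR)[y0:y0+160,x0:x0+160],None,fx=3.75,fy=3.75,interpolation=cv2.INTER_CUBIC));print('o',x0,y0)
E
python3 -c "
from h import *
crop('c3',(460,234,10))"
```

```text
32.525 [479.1 232.6 162.1] [ 1.7999e+02 -8.0000e-02  2.2600e+00]
[([487.0, 369.0, 6.0], 0.94), ([466.0, 238.0, 6.0], 0.78)]
o 200 133
```

View pics/c3.png

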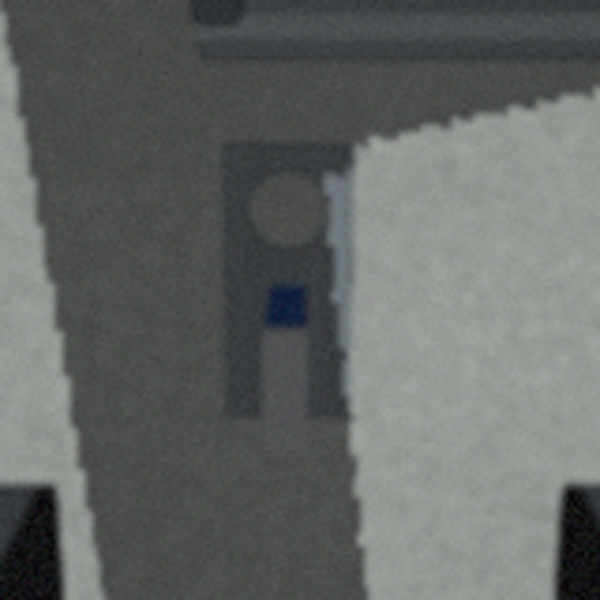

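The blue carrier lies almost straight. Its eye is at (288,209), the plate corners are (224,143), (354,143), (350,415) and (226,415), and the cassette top spans (261,328) to (307,457).

```bash
python3 - <<'E'
from h import *
s=m.read_state();q=m.read_camera('wrist')
pose(q,s,(200,133),3.75,[(224,143),(354,143),(350,415),(226,415)],(288,209),[(262,329),(306,327),(306,456),(263,457)])
print(mv((465,236,13),1))
E
```

```text
plate c [463.9 237.4] len 75.1 yaw 1.8 eye [483.5 238.3] top [449.1 237.3] len 32.6 2.2 eye-top 34.4 1.7
([-0.028, -0.0082, 0.2981], 'roll', np.float64(0.027), 'pos', array([479. , 232.4, 162.1]), array([-1.8e+02, -1.0e-01,  2.2e+00]))
```

send_rows(motion=[{"claw": -0.5, "delta_pos": [-0.058, -0.012, 0.08], "roll": 0.008}, {"claw": -0.5, "delta_pos": [-0.058, -0.012, 0.18], "roll": 0.008}, {"claw": -0.5, "delta_pos": [-0.058, -0.012, 0.18], "roll": 0.008}, {"claw": -0.5, "delta_pos": [-0.058, -0.012, 0.24], "roll": 0.008}, {"claw": -0.5, "delta_pos": [-0.058, -0.012, 0.285], "roll": 0.008}, {"claw": -0.5, "delta_pos": [-0.058, -0.012, 0.298], "roll": 0.008}, {"claw": -0.5, "delta_pos": [-0.058, -0.012, 0.298], "roll": 0.008}, {"claw": -0.5, "delta_pos": [-0.058, -0.012, 0.298], "roll": 0.008}])

```text
clock: 33.67
tcp_pos: [450.2, 238.6, 14.0]
ee_rot: [-180.0, -0.2, 2.0]
wrist_force: [0.4, -0.0, 0.6]
gripper_width: 63.7
finger_force: 0.0
```

send_rows(motion=[{"claw": 1, "delta_pos": [0, 0, 0], "roll": 0}, {"claw": 1, "delta_pos": [0, 0, 0], "roll": 0}, {"claw": 1, "delta_pos": [0, 0, 0], "roll": 0}, {"claw": 1, "delta_pos": [0, 0, 0], "roll": 0}, {"claw": 1, "delta_pos": [0, 0, 0], "roll": 0}])

```text
clock: 34.3
tcp_pos: [449.0, 238.4, 12.6]
ee_rot: [-180.0, -0.0, 2.0]
wrist_force: [-0.1, 0.2, 2.6]
gripper_width: 9.2
finger_force: 58.5
```

send_rows(motion=[{"claw": 1, "delta_pos": [0, 0, -0.06], "roll": -0.012}, {"claw": 1, "delta_pos": [0, 0, -0.16], "roll": -0.012}, {"claw": 1, "delta_pos": [0, 0, -0.22], "roll": -0.012}, {"claw": 1, "delta_pos": [0, 0, -0.22], "roll": -0.012}, {"claw": 1, "delta_pos": [0, 0, -0.22], "roll": -0.012}])

```text
clock: 34.92
tcp_pos: [447.6, 238.0, 120.8]
ee_rot: [180.0, 0.1, 2.5]
wrist_force: [-0.0, -0.0, -0.2]
gripper_width: 9.3
finger_force: 58.3
```

```bash
python3 - <<'E'
from h import *
over((630.8,-31),118); over((633.9,-103),118)
E
```

```text
34.925 9.348723613089204 ([0.2744, 0.5533, 0.0052], 'roll', np.float64(0.003), 'pos', array([447.6, 238. , 120.8]), array([1.8e+02, 1.0e-01, 2.5e+00]))
34.925 9.348723613089204 ([0.2743, 0.6975, 0.0053], 'roll', np.float64(0.003), 'pos', array([447.6, 238. , 120.8]), array([1.8e+02, 1.0e-01, 2.5e+00]))
```

send_rows(motion=[{"claw": 1, "delta_pos": [0.03, 0.08, 0], "roll": 0}, {"claw": 1, "delta_pos": [0.07, 0.18, 0], "roll": 0}, {"claw": 1, "delta_pos": [0.11, 0.28, 0], "roll": 0}, {"claw": 1, "delta_pos": [0.15, 0.39, 0], "roll": 0}, {"claw": 1, "delta_pos": [0.19, 0.5, 0], "roll": 0}, {"claw": 1, "delta_pos": [0.23, 0.6, 0], "roll": 0}, {"claw": 1, "delta_pos": [0.26, 0.67, 0], "roll": 0}, {"claw": 1, "delta_pos": [0.274, 0.6975, 0], "roll": 0}, {"claw": 1, "delta_pos": [0.274, 0.6975, 0], "roll": 0}, {"claw": 1, "delta_pos": [0.274, 0.6975, 0], "roll": 0}])

```text
clock: 36.17
tcp_pos: [599.9, -102.5, 121.3]
ee_rot: [-179.9, 0.1, 2.6]
wrist_force: [-0.8, -0.3, -0.2]
gripper_width: 9.0
finger_force: 58.6
```

send_rows(motion=[{"claw": 1, "delta_pos": [0, 0, 0], "roll": 0}, {"claw": 1, "delta_pos": [0, 0, 0], "roll": 0}])

```text
clock: 36.42
tcp_pos: [600.7, -103.1, 122.5]
ee_rot: [-180.0, -0.0, 2.6]
wrist_force: [0.5, -0.5, -2.3]
gripper_width: 9.3
finger_force: 58.6
```

```bash
python3 - <<'E'
from h import *
over((633.9,-103),42)
E
```

```text
36.425 9.33225300552246 ([-0.0017, 0.0025, 0.161], 'roll', np.float64(0.004), 'pos', array([ 600.7, -103.1,  122.5]), array([-180. ,   -0. ,    2.6]))
```

send_rows(motion=[{"claw": 1, "delta_pos": [-0.001, 0.002, 0.06], "roll": 0.004}, {"claw": 1, "delta_pos": [-0.001, 0.002, 0.1], "roll": 0.004}, {"claw": 1, "delta_pos": [-0.001, 0.002, 0.135], "roll": 0.004}, {"claw": 1, "delta_pos": [-0.001, 0.002, 0.153], "roll": 0.004}, {"claw": 1, "delta_pos": [-0.001, 0.002, 0.158], "roll": 0.004}, {"claw": 1, "delta_pos": [-0.001, 0.002, 0.158], "roll": 0.004}])

```text
clock: 37.17
tcp_pos: [600.9, -105.3, 43.8]
ee_rot: [180.0, -0.0, 2.3]
wrist_force: [0.2, -0.8, -1.2]
gripper_width: 9.1
finger_force: 58.6
```

send_rows(motion=[{"claw": 0.2, "delta_pos": [0, 0, 0], "roll": 0}, {"claw": 0.2, "delta_pos": [0, 0, 0], "roll": 0}, {"claw": 0.2, "delta_pos": [0, 0, 0], "roll": 0}, {"claw": 0.2, "delta_pos": [0, 0, -0.06], "roll": 0}, {"claw": 0.2, "delta_pos": [0, 0, -0.16], "roll": 0}, {"claw": 0.2, "delta_pos": [0, 0, -0.26], "roll": 0}, {"claw": 0.2, "delta_pos": [0, 0, -0.35], "roll": 0}, {"claw": 0.2, "delta_pos": [0, 0, -0.35], "roll": 0}, {"claw": 0.2, "delta_pos": [0, 0, -0.35], "roll": 0}])

```text
clock: 38.3
tcp_pos: [600.0, -105.0, 217.7]
ee_rot: [-180.0, 0.0, 2.3]
wrist_force: [-0.2, -0.1, -0.3]
gripper_width: 33.9
finger_force: 0.0
```

```bash
python3 - <<'E'
from h import *
s=m.read_state();q=m.read_camera('wrist')
for k in range(len(m.cut_out(q,'carrier3'))): print('mask',quad(q,'carrier3',34,s,k))
p=m.read_camera('top')
for n in ('carrier3',): print([(np.round(d['location']).tolist(),round(d['p'],2)) for d in m.find_in(p,n)[:5]])
print(mv((500,370,170),2.4))
E
```

```text
mask (array([ 613.2, -103.4]), array([79.5, 33.9]), 3.3, 0.84, 2088, array([282.1, 175. ], dtype=float32))
mask (array([ 617.8, -175. ]), array([80. , 37.2]), 1.7, 0.57, 2227, array([350.3, 173.5], dtype=float32))
[([482.0, 370.0, 6.0], 0.6), ([597.0, -172.0, 32.0], 0.39)]
([-0.1607, -0.9571, 0.0949], 'roll', np.float64(-0.001), 'pos', array([ 599.9, -104.9,  216.8]), array([-1.799e+02,  1.000e-01,  2.300e+00]))
```

send_rows(motion=[{"claw": -0.5, "delta_pos": [-0.02, -0.12, 0], "roll": 0}, {"claw": -0.5, "delta_pos": [-0.04, -0.24, 0], "roll": 0}, {"claw": -0.5, "delta_pos": [-0.06, -0.36, 0], "roll": 0}, {"claw": -0.5, "delta_pos": [-0.08, -0.48, 0], "roll": 0}, {"claw": -0.5, "delta_pos": [-0.1, -0.6, 0], "roll": 0}, {"claw": -0.5, "delta_pos": [-0.12, -0.72, 0], "roll": 0}, {"claw": -0.5, "delta_pos": [-0.14, -0.84, 0.05], "roll": 0}, {"claw": -0.5, "delta_pos": [-0.16, -0.93, 0.09], "roll": 0}, {"claw": -0.5, "delta_pos": [-0.16, -0.957, 0.1], "roll": 0}, {"claw": -0.5, "delta_pos": [-0.16, -0.957, 0.1], "roll": 0}])

```text
clock: 39.85
tcp_pos: [500.9, 369.9, 167.6]
ee_rot: [179.9, 0.1, 2.4]
wrist_force: [-0.1, -0.4, -0.5]
gripper_width: 64.1
finger_force: 0.0
```

send_rows(motion=[{"claw": -0.5, "delta_pos": [0, 0, 0], "roll": 0}, {"claw": -0.5, "delta_pos": [0, 0, 0], "roll": 0}])

```text
clock: 40.1
tcp_pos: [502.1, 368.6, 169.4]
ee_rot: [-180.0, -0.1, 2.2]
wrist_force: [0.4, -0.7, 0.0]
gripper_width: 64.0
finger_force: 0.0
```

```bash
python3 -c "
from h import *
crop('c1',(488,372,10))"
```

```text
40.1 [502.1 368.6 169.4] [-1.7997e+02 -9.0000e-02  2.2200e+00]
[([489.0, 376.0, 4.0], 0.57)]
o 198 126
```

View pics/c1.png

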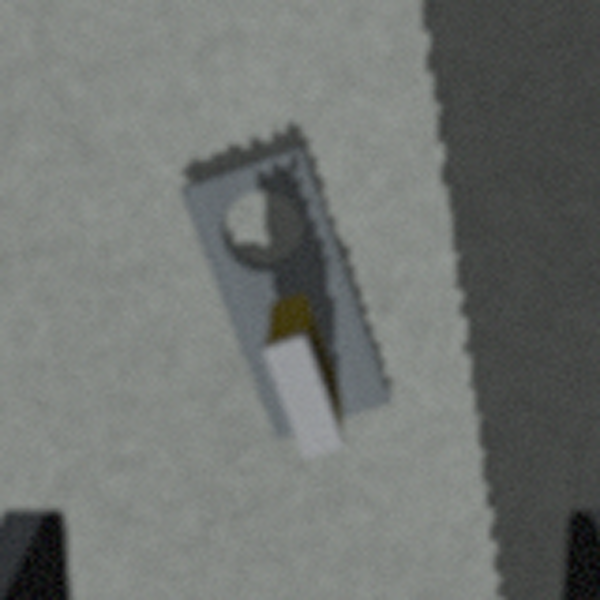

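The yellow carrier is turned. Its eye is at (264,229), the plate corners are (185,186), (304,148), (388,402) and (278,437), and the cassette top spans (265,348) to (343,458).

```bash
python3 - <<'E'
from h import *
s=m.read_state();q=m.read_camera('wrist')
pose(q,s,(198,126),3.75,[(185,186),(304,148),(388,402),(275,437)],(264,229),[(265,348),(308,335),(343,444),(304,458)])
print(mv((474,370.3,13),20.5))
E
```

```text
plate c [487.9 376. ] len 74.5 yaw 20.3 eye [505.8 383.4] top [474.9 370.8] len 29.6 19.7 eye-top 33.4 22.1
([-0.0554, -0.0047, 0.3119], 'roll', np.float64(-0.405), 'pos', array([501.7, 369. , 169. ]), array([-1.8e+02, -1.0e-01,  2.3e+00]))
```

send_rows(motion=[{"claw": -0.5, "delta_pos": [-0.054, -0.006, 0.08], "roll": -0.411}, {"claw": -0.5, "delta_pos": [-0.054, -0.006, 0.18], "roll": -0.411}, {"claw": -0.5, "delta_pos": [-0.054, -0.006, 0.19], "roll": -0.411}, {"claw": -0.5, "delta_pos": [-0.054, -0.006, 0.19], "roll": -0.411}, {"claw": -0.5, "delta_pos": [-0.054, -0.006, 0.25], "roll": -0.411}, {"claw": -0.5, "delta_pos": [-0.054, -0.006, 0.298], "roll": -0.411}, {"claw": -0.5, "delta_pos": [-0.054, -0.006, 0.312], "roll": -0.411}, {"claw": -0.5, "delta_pos": [-0.054, -0.006, 0.312], "roll": -0.411}, {"claw": -0.5, "delta_pos": [-0.054, -0.006, 0.312], "roll": -0.411}])

```text
clock: 41.38
tcp_pos: [475.3, 372.4, 14.3]
ee_rot: [-180.0, -0.2, 20.8]
wrist_force: [-0.4, -0.5, 0.3]
gripper_width: 63.6
finger_force: 0.0
```

send_rows(motion=[{"claw": 1, "delta_pos": [0, 0, 0], "roll": 0}, {"claw": 1, "delta_pos": [0, 0, 0], "roll": 0}, {"claw": 1, "delta_pos": [0, 0, 0], "roll": 0}, {"claw": 1, "delta_pos": [0, 0, 0], "roll": 0}, {"claw": 1, "delta_pos": [0, 0, 0], "roll": 0}])

```text
clock: 42.0
tcp_pos: [474.2, 371.8, 12.6]
ee_rot: [-180.0, -0.0, 20.8]
wrist_force: [-0.3, 0.4, 1.4]
gripper_width: 9.3
finger_force: 58.5
```

send_rows(motion=[{"claw": 1, "delta_pos": [0, 0, -0.06], "roll": 0}, {"claw": 1, "delta_pos": [0, 0, -0.16], "roll": 0.2}, {"claw": 1, "delta_pos": [0, 0, -0.22], "roll": 0.411}, {"claw": 1, "delta_pos": [0, 0, -0.22], "roll": 0.411}, {"claw": 1, "delta_pos": [0, 0, -0.22], "roll": 0.411}, {"claw": 1, "delta_pos": [0, 0, -0.22], "roll": 0.411}])

```text
clock: 42.75
tcp_pos: [472.5, 370.9, 119.7]
ee_rot: [179.9, 0.2, 2.4]
wrist_force: [-0.1, -0.4, -0.1]
gripper_width: 9.1
finger_force: 58.4
```

```bash
python3 - <<'E'
from h import *
over((630.8,-31),118)
E
```

```text
42.75 9.06277072555354 ([0.2146, 0.8163, 0.0042], 'roll', np.float64(-0.0), 'pos', array([472.5, 370.9, 119.7]), array([179.9,   0.2,   2.4]))
```

send_rows(motion=[{"claw": 1, "delta_pos": [0.02, 0.08, 0], "roll": 0}, {"claw": 1, "delta_pos": [0.05, 0.18, 0], "roll": 0}, {"claw": 1, "delta_pos": [0.07, 0.28, 0], "roll": 0}, {"claw": 1, "delta_pos": [0.1, 0.39, 0], "roll": 0}, {"claw": 1, "delta_pos": [0.13, 0.5, 0], "roll": 0}, {"claw": 1, "delta_pos": [0.16, 0.61, 0], "roll": 0}, {"claw": 1, "delta_pos": [0.19, 0.72, 0], "roll": 0}, {"claw": 1, "delta_pos": [0.21, 0.79, 0], "roll": 0}, {"claw": 1, "delta_pos": [0.2146, 0.8163, 0], "roll": 0}, {"claw": 1, "delta_pos": [0.2146, 0.8163, 0], "roll": 0}])

```text
clock: 44.0
tcp_pos: [597.1, -31.8, 121.1]
ee_rot: [-179.9, 0.1, 2.3]
wrist_force: [-0.1, -0.5, -1.1]
gripper_width: 9.3
finger_force: 58.6
```

send_rows(motion=[{"claw": 1, "delta_pos": [0, 0, 0], "roll": 0}, {"claw": 1, "delta_pos": [0, 0, 0], "roll": 0}, {"claw": 1, "delta_pos": [0, 0, 0], "roll": 0}])

```text
clock: 44.38
tcp_pos: [597.6, -30.8, 122.4]
ee_rot: [-180.0, -0.0, 2.4]
wrist_force: [0.7, -1.3, -0.6]
gripper_width: 8.9
finger_force: 58.6
```

```bash
python3 - <<'E'
from h import *
over((630.8,-31),42)
s=m.read_state();q=m.read_camera('wrist')
# eye hole check: expected eye px, bright pixels inside
e=s['tcp_pos']+R.from_euler('xyz',s['ee_rot'],degrees=True).as_matrix()@np.array([34,0,13]);print(proj(q,e,s))
over((630.8,-31),42)
E
```

```text
44.375 8.908974970625454 ([-0.0017, 0.0031, 0.1608], 'roll', np.float64(0.0), 'pos', array([597.6, -30.8, 122.4]), array([-180. ,   -0. ,    2.4]))
[283.41003652 198.64138324]
44.425 8.943500887737052 ([-0.0019, 0.0027, 0.1609], 'roll', np.float64(0.0), 'pos', array([597.7, -31. , 122.4]), array([-180. ,   -0. ,    2.4]))
```

send_rows(motion=[{"claw": 1, "delta_pos": [-0.001, 0.002, 0.06], "roll": 0}, {"claw": 1, "delta_pos": [-0.001, 0.002, 0.1], "roll": 0}, {"claw": 1, "delta_pos": [-0.001, 0.002, 0.135], "roll": 0}, {"claw": 1, "delta_pos": [-0.001, 0.002, 0.153], "roll": 0}, {"claw": 1, "delta_pos": [-0.001, 0.002, 0.158], "roll": 0}, {"claw": 1, "delta_pos": [-0.001, 0.002, 0.158], "roll": 0}])

```text
clock: 45.18
tcp_pos: [597.8, -32.9, 43.8]
ee_rot: [180.0, -0.0, 2.3]
wrist_force: [-0.5, 0.2, -1.4]
gripper_width: 9.3
finger_force: 58.6
```

send_rows(motion=[{"claw": 0.2, "delta_pos": [0, 0, 0], "roll": 0}, {"claw": 0.2, "delta_pos": [0, 0, 0], "roll": 0}, {"claw": 0.2, "delta_pos": [0, 0, 0], "roll": 0}, {"claw": 0.2, "delta_pos": [0, 0, -0.06], "roll": 0}, {"claw": 0.2, "delta_pos": [0, 0, -0.16], "roll": 0}, {"claw": 0.2, "delta_pos": [0, 0, -0.26], "roll": 0}, {"claw": 0.2, "delta_pos": [0, 0, -0.35], "roll": 0}, {"claw": 0.2, "delta_pos": [0, 0, -0.35], "roll": 0}, {"claw": 0.2, "delta_pos": [0, 0, -0.35], "roll": 0}])

```text
clock: 46.3
tcp_pos: [596.9, -32.7, 217.8]
ee_rot: [-180.0, 0.0, 2.3]
wrist_force: [0.0, -1.0, -0.7]
gripper_width: 34.1
finger_force: 0.0
```

send_rows(motion=[{"claw": 0.2, "delta_pos": [0, 0.08, 0], "roll": 0}, {"claw": 0.2, "delta_pos": [0, 0.144, 0], "roll": 0}, {"claw": 0.2, "delta_pos": [0, 0.144, 0], "roll": 0}, {"claw": 0.2, "delta_pos": [0, 0.144, 0], "roll": 0}, {"claw": 0.2, "delta_pos": [0, 0.144, 0], "roll": 0}])

```text
clock: 46.92
tcp_pos: [599.9, -103.7, 217.5]
ee_rot: [-180.0, 0.1, 2.4]
wrist_force: [-1.0, -0.1, 0.3]
gripper_width: 34.3
finger_force: 0.0
```

```bash
python3 - <<'E'
from h import *
s=m.read_state();q=m.read_camera('wrist');print(s['clock'],s['tcp_pos'])
for k in range(len(m.cut_out(q,'carrier3'))): print('mask',quad(q,'carrier3',34,s,k))
red(q,s)
cv2.imwrite('pics/deck.png',cv2.resize(cv2.cvtColor(q['color'],cv2.COLOR_RGB2BGR)[80:300,130:420],None,fx=2.7,fy=2.7,interpolation=cv2.INTER_CUBIC))
print(mv((480,3,230),2.4))
E
```

```text
46.925 [ 599.89258879 -103.72568158  217.5066642 ]
mask (array([610.2, -31.4]), array([79.3, 35.1]), 3.7, 0.98, 2101, array([214.1, 174.9], dtype=float32))
mask (array([ 613.2, -103.3]), array([79.7, 33.7]), 3.4, 0.7, 2100, array([283.2, 174.6], dtype=float32))
mask (array([ 617.3, -174.9]), array([79.2, 34.9]), 2.5, 0.67, 2092, array([351.4, 173.6], dtype=float32))
([-0.2314, -0.2242, -0.0232], 'roll', np.float64(-0.0), 'pos', array([ 600.3, -104.2,  218.4]), array([-180. ,   -0. ,    2.4]))
```

View pics/deck.png

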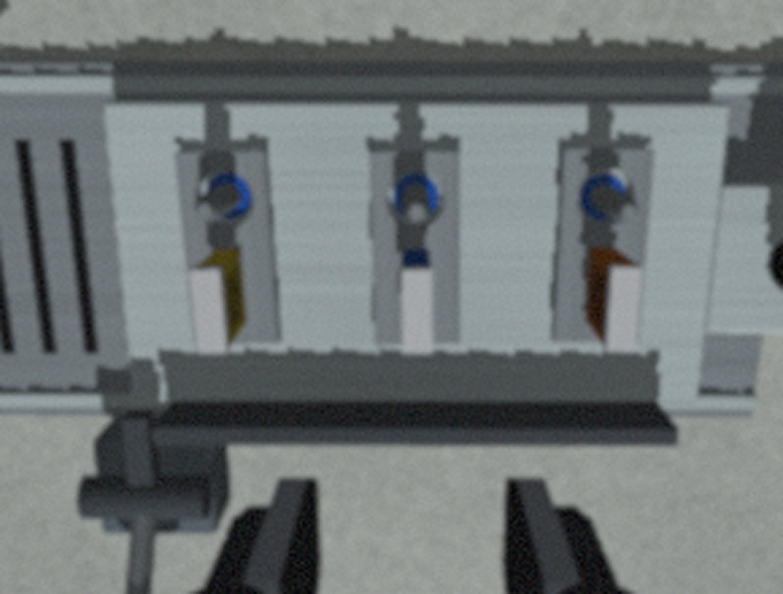

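All three carriers sit flat on their posts: the feet at (227,195), (415,192) and (603,195) show inside their eyes. Now I free the lever again.

send_rows(motion=[{"claw": 1, "delta_pos": [-0.08, -0.06, 0], "roll": 0}, {"claw": 1, "delta_pos": [-0.18, -0.12, 0], "roll": 0}, {"claw": 1, "delta_pos": [-0.27, -0.18, 0], "roll": 0}, {"claw": 1, "delta_pos": [-0.33, -0.22, 0], "roll": 0}, {"claw": 1, "delta_pos": [-0.33, -0.22, 0], "roll": 0}, {"claw": 1, "delta_pos": [-0.33, -0.22, 0.08], "roll": 0}, {"claw": 1, "delta_pos": [-0.33, -0.22, 0.18], "roll": 0}, {"claw": 1, "delta_pos": [-0.33, -0.22, 0.22], "roll": 0}, {"claw": 1, "delta_pos": [-0.33, -0.22, 0.22], "roll": 0}, {"claw": 1, "delta_pos": [-0.33, -0.22, 0.22], "roll": 0}])

```text
clock: 48.42
tcp_pos: [432.4, -2.1, 109.6]
ee_rot: [180.0, -0.1, 2.3]
wrist_force: [-0.1, -0.2, -0.7]
gripper_width: -0.1
finger_force: 0.0
```

send_rows(motion=[{"claw": 1, "delta_pos": [-0.004, 0, 0.05], "roll": 0}, {"claw": 1, "delta_pos": [-0.004, 0, 0.08], "roll": 0}, {"claw": 1, "delta_pos": [-0.004, 0, 0.08], "roll": 0}, {"claw": 1, "delta_pos": [0.02, 0, 0.075], "roll": 0}, {"claw": 1, "delta_pos": [0.045, 0, 0.07], "roll": 0}, {"claw": 1, "delta_pos": [0.07, 0, 0.06], "roll": 0}, {"claw": 1, "delta_pos": [0.095, 0, 0.045], "roll": 0}, {"claw": 1, "delta_pos": [0.12, 0, 0.04], "roll": 0}, {"claw": 1, "delta_pos": [0.14, 0, 0.038], "roll": 0}, {"claw": 1, "delta_pos": [0.149, 0, 0.038], "roll": 0}])

```text
clock: 49.68
tcp_pos: [503.5, 1.0, 92.2]
ee_rot: [-180.0, 0.5, 2.3]
wrist_force: [-0.4, 2.3, 1.4]
gripper_width: 0.1
finger_force: 1.2
```

send_rows(motion=[{"claw": 1, "delta_pos": [0.001, 0, 0], "roll": 0}, {"claw": 1, "delta_pos": [0.001, 0, 0], "roll": 0}])

```text
clock: 49.92
tcp_pos: [506.7, 1.4, 89.8]
ee_rot: [180.0, -0.1, 2.3]
wrist_force: [-0.7, 0.3, 0.3]
gripper_width: -0.1
finger_force: 0.4
```

send_rows(motion=[{"claw": 1, "delta_pos": [-0.06, 0, 0], "roll": 0}, {"claw": 0, "delta_pos": [-0.06, 0, -0.1], "roll": 0}, {"claw": 0, "delta_pos": [-0.06, 0, -0.2], "roll": 0}, {"claw": 0, "delta_pos": [0, 0, -0.29], "roll": 0}, {"claw": 0, "delta_pos": [0, 0, -0.29], "roll": 0}, {"claw": 0, "delta_pos": [0, 0, -0.29], "roll": 0}])

```text
clock: 50.68
tcp_pos: [505.7, 1.7, 233.4]
ee_rot: [-180.0, 0.0, 2.4]
wrist_force: [-0.3, -0.8, 0.3]
gripper_width: 42.4
finger_force: 0.0
```

```bash
python3 - <<'E'
from h import *
s=m.read_state();print(s['clock'],s['tcp_pos'],s['ee_rot'])
q=m.read_camera('wrist');red(q,s)
print(mv((617,-254.5,230),2.4))
E
```

```text
50.675 [505.72818809   1.65680125 233.42175916] [-1.79987259e+02  3.27050388e-02  2.35219363e+00]
red [268 161  30  29 669] [282.6 175.3] [523.9   2.6  77. ] [528.8   2.8 102. ]
([0.2028, 0.5212, 0.0041], 'roll', np.float64(-0.001), 'pos', array([505. ,   1.7, 232.5]), array([-1.8e+02,  1.0e-01,  2.3e+00]))
```

send_rows(motion=[{"claw": -0.3, "delta_pos": [0.05, 0.1, 0], "roll": 0}, {"claw": -0.3, "delta_pos": [0.09, 0.21, 0], "roll": 0}, {"claw": -0.3, "delta_pos": [0.13, 0.32, 0], "roll": 0}, {"claw": -0.3, "delta_pos": [0.17, 0.43, 0], "roll": 0}, {"claw": -0.3, "delta_pos": [0.202, 0.52, 0], "roll": 0}, {"claw": -0.3, "delta_pos": [0.202, 0.52, 0], "roll": 0}, {"claw": -0.3, "delta_pos": [0.202, 0.52, 0.1], "roll": 0}, {"claw": -0.3, "delta_pos": [0.202, 0.52, 0.2], "roll": 0}, {"claw": -0.3, "delta_pos": [0.202, 0.52, 0.3], "roll": 0}, {"claw": -0.3, "delta_pos": [0.202, 0.52, 0.354], "roll": 0}], newtons=60)

```text
clock: 51.98
tcp_pos: [614.0, -251.0, 52.0]
ee_rot: [-179.7, 0.4, 2.4]
wrist_force: [-0.8, -0.4, 0.0]
gripper_width: 55.6
finger_force: 0.0
```

send_rows(motion=[{"claw": -0.3, "delta_pos": [0, 0, 0], "roll": 0}, {"claw": -0.3, "delta_pos": [0, 0, 0], "roll": 0}, {"claw": 1, "delta_pos": [0, 0, 0], "roll": 0}, {"claw": 1, "delta_pos": [0, 0, 0], "roll": 0}, {"claw": 1, "delta_pos": [0, 0, 0], "roll": 0}, {"claw": 1, "delta_pos": [0, 0, 0], "roll": 0}])

```text
clock: 52.72
tcp_pos: [618.3, -254.6, 59.5]
ee_rot: [179.9, -0.1, 2.3]
wrist_force: [-1.1, 1.7, 7.4]
gripper_width: 22.2
finger_force: 58.7
```

send_rows(motion=[{"claw": 1, "delta_pos": [0, -0.015, 0], "roll": 0}, {"claw": 1, "delta_pos": [0, -0.04, 0], "roll": 0}, {"claw": 1, "delta_pos": [0, -0.075, 0], "roll": 0}, {"claw": 1, "delta_pos": [0, -0.11, 0], "roll": 0}, {"claw": 1, "delta_pos": [0, -0.145, 0], "roll": 0}, {"claw": 1, "delta_pos": [0, -0.18, 0], "roll": 0}, {"claw": 1, "delta_pos": [0, -0.215, 0], "roll": 0}, {"claw": 1, "delta_pos": [0, -0.25, 0], "roll": 0}, {"claw": 1, "delta_pos": [0, -0.285, 0], "roll": 0}, {"claw": 1, "delta_pos": [0, -0.32, 0], "roll": 0}])

```text
clock: 53.98
tcp_pos: [612.0, -95.1, 59.5]
ee_rot: [179.8, -0.2, 2.3]
wrist_force: [-1.0, -3.4, 6.1]
gripper_width: 22.4
finger_force: 59.2
```

send_rows(motion=[{"claw": 1, "delta_pos": [0, -0.03, 0], "roll": 0}, {"claw": 1, "delta_pos": [0, -0.06, 0], "roll": 0}, {"claw": 1, "delta_pos": [0, -0.085, 0], "roll": 0}, {"claw": 1, "delta_pos": [0, -0.105, 0], "roll": 0}, {"claw": 1, "delta_pos": [0, -0.117, 0], "roll": 0}, {"claw": 1, "delta_pos": [0, -0.122, 0], "roll": 0}, {"claw": 1, "delta_pos": [0, -0.126, 0], "roll": 0}, {"claw": 1, "delta_pos": [0, -0.126, 0], "roll": 0}, {"claw": 1, "delta_pos": [0, -0.126, 0], "roll": 0}])

```text
clock: 55.1
tcp_pos: [609.7, -34.6, 59.5]
ee_rot: [179.6, -0.2, 2.4]
wrist_force: [-1.9, -9.5, 5.3]
gripper_width: 22.0
finger_force: 59.3
```

send_rows(motion=[{"claw": -0.3, "delta_pos": [0, 0, 0], "roll": 0}, {"claw": -0.3, "delta_pos": [0, 0, 0], "roll": 0}, {"claw": -0.3, "delta_pos": [0, 0, 0], "roll": 0}, {"claw": -0.3, "delta_pos": [0, 0, -0.1], "roll": 0}, {"claw": -0.3, "delta_pos": [0, 0, -0.2], "roll": 0}, {"claw": 1, "delta_pos": [0, 0, -0.3], "roll": 0}, {"claw": 1, "delta_pos": [-0.084, -0.082, -0.36], "roll": 0}, {"claw": 1, "delta_pos": [-0.084, -0.082, -0.36], "roll": 0}, {"claw": 1, "delta_pos": [-0.084, -0.082, -0.36], "roll": 0}, {"claw": 1, "delta_pos": [-0.084, -0.082, -0.36], "roll": 0}])

```text
clock: 56.35
tcp_pos: [564.5, 7.5, 235.6]
ee_rot: [-180.0, 0.1, 2.3]
wrist_force: [0.2, 0.4, -1.0]
gripper_width: 0.3
finger_force: 0.0
```

```bash
python3 - <<'E'
from h import *
s=m.read_state();print(s['clock'],s['tcp_pos'])
q=m.read_camera('wrist');red(q,s)
for k in range(len(m.cut_out(q,'carrier3'))): print('mask',quad(q,'carrier3',34,s,k))
print(mv((566,4.5,86),2.4))
E
```

```text
56.35 [564.45077944   7.50743408 235.62750359]
red [273 223  27  27 545] [286.3 236.2] [518.7   1.9  77. ] [528.8   2.7 102. ]
mask (array([603.6, 193.9]), array([75.2, 51.3]), 2.4, 0.96, 2544, array([113.5, 144.5], dtype=float32))
mask (array([606.3, 116.9]), array([74.3, 38.1]), 2.4, 0.81, 2044, array([182.7, 143.4], dtype=float32))
mask (array([609.9,  44.6]), array([75.6, 34.7]), 1.5, 0.63, 1998, array([250. , 141.1], dtype=float32))
([0.0028, 0.0061, 0.3009], 'roll', np.float64(-0.002), 'pos', array([564.7,   7.5, 236.4]), array([-1.8e+02,  1.0e-01,  2.3e+00]))
```

send_rows(motion=[{"claw": 1, "delta_pos": [0.003, 0.006, 0.1], "roll": 0}, {"claw": 1, "delta_pos": [0.003, 0.006, 0.2], "roll": 0}, {"claw": 1, "delta_pos": [0.003, 0.006, 0.28], "roll": 0}, {"claw": 1, "delta_pos": [0.003, 0.006, 0.3], "roll": 0}, {"claw": 1, "delta_pos": [0.003, 0.006, 0.3], "roll": 0}, {"claw": 1, "delta_pos": [0.003, 0.006, 0.3], "roll": 0}])

```text
clock: 57.35
tcp_pos: [568.0, 4.6, 89.7]
ee_rot: [179.9, -0.2, 2.3]
wrist_force: [-0.4, 0.2, 0.6]
gripper_width: 0.2
finger_force: 0.0
```

send_rows(motion=[{"claw": 1, "delta_pos": [-0.03, 0, 0], "roll": 0}, {"claw": 1, "delta_pos": [-0.06, 0, 0], "roll": 0}, {"claw": 1, "delta_pos": [-0.09, 0, 0], "roll": 0}, {"claw": 1, "delta_pos": [-0.12, 0, 0], "roll": 0}, {"claw": 1, "delta_pos": [-0.15, 0, 0], "roll": 0}, {"claw": 1, "delta_pos": [-0.166, 0, 0], "roll": 0}, {"claw": 1, "delta_pos": [-0.166, 0, 0], "roll": 0}])

```text
clock: 58.22
tcp_pos: [481.6, 1.7, 86.8]
ee_rot: [-180.0, 0.2, 2.3]
wrist_force: [-0.3, -0.2, -0.0]
gripper_width: -0.2
finger_force: 0.0
```

send_rows(motion=[{"claw": 1, "delta_pos": [0, 0, -0.05], "roll": 0}, {"claw": 1, "delta_pos": [-0.042, 0, -0.06], "roll": 0}, {"claw": 1, "delta_pos": [-0.042, 0, -0.06], "roll": 0}, {"claw": 1, "delta_pos": [-0.042, 0, -0.03], "roll": 0}, {"claw": 1, "delta_pos": [-0.042, 0, -0.01], "roll": 0}, {"claw": 1, "delta_pos": [-0.042, 0, 0.005], "roll": 0}, {"claw": 1, "delta_pos": [-0.042, 0, 0.005], "roll": 0}])

```text
clock: 59.1
tcp_pos: [464.2, 0.4, 89.4]
ee_rot: [180.0, 0.1, 2.4]
wrist_force: [-11.0, 1.3, 29.7]
gripper_width: -0.2
finger_force: 15.2
```

send_rows(motion=[{"claw": 0, "delta_pos": [0, 0, -0.05], "roll": 0}, {"claw": 0, "delta_pos": [0.05, 0, -0.15], "roll": 0}, {"claw": 0, "delta_pos": [0.05, 0, -0.25], "roll": 0}, {"claw": 0, "delta_pos": [0.1, -0.05, -0.3], "roll": 0}, {"claw": 0, "delta_pos": [0.1, -0.05, -0.3], "roll": 0}, {"claw": 0, "delta_pos": [0.1, -0.05, -0.3], "roll": 0}])

```text
clock: 59.85
tcp_pos: [510.3, 27.7, 232.5]
ee_rot: [-180.0, 0.2, 2.4]
wrist_force: [-0.0, -0.1, -0.3]
gripper_width: 42.7
finger_force: 0.0
```

```bash
python3 - <<'E'
from h import *
s=m.read_state();print(s['clock'],s['tcp_pos'],s['ee_rot'])
q=m.read_camera('wrist');save(q,'w9');red(q,s)
print('posts px',[proj(q,x,s).round(0) for x in [(627.8-.3,41,28),(624.8,113,28),(621.8,185,28)]])
p=m.read_camera('side');print([(np.round(d['location']).tolist(),round(d['p'],2)) for d in m.find_in(p,'pot')[:3]])
E
```

```text
59.85 [510.29070068  27.69599213 232.53782786] [-179.97906315    0.23412351    2.36115214]
red [297 230  23  24 422] [307.8 241.8] [ 4.602e+02 -2.000e-01  7.700e+01] [470.9   2.5 102. ]
posts px [array([275.,  68.]), array([203.,  68.]), array([132.,  67.])]
[([479.0, -374.0, 65.0], 0.96), ([693.0, -322.0, 67.0], 0.71), ([612.0, -368.0, 68.0], 0.67)]
```

View pics/w9.png

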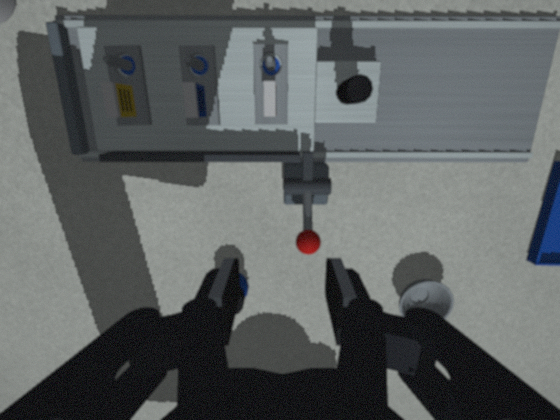

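The final view shows all three carriers on their posts over the slots, with post feet at (128,65), (199,65) and (271,65). These match the home position, and the knob at (308,242) is in the locked position.

```bash
python3 -c "
from h import *
print(m.finish_job())"
```

```text
the job is handed in; nothing more can be done
None
```

I handed the job in at about 60 s: the pot stands upright in the blue tray, all three carriers present (yellow, blue, orange) hang on their posts, and the carriage is home and locked by the camera check; no verdict came back.

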